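Lay up a set-up tray for mixing crown cement

TASK

Lay up the aluminium tray for cementing a crown, left and right being as the robot sees them: set the glass slab down gently in the middle of the tray's right-hand half, its long sides parallel to the tray's long sides, and lay the cement spatula lengthwise on the middle of the slab. Stand the powder jar close behind the slab (about a finger's width off, on the side away from the robot), centred behind its left half, and the dropper bottle beside the jar, in the same way behind the slab's right half. Lay the mouth mirror flat in the middle of the tray's left-hand half, parallel to the tray's short sides, and leave the rubber bowl, the acrylic tray and the small glass dish where they are.

Things in the scene. Friction and masses are not known exactly. Their poses are not given: they have to be found in the camera images.
- tray: Open aluminium tray, 215 (its x) x 310 (its y, long) x 16 mm high, floor and walls 3 mm, inside 209 x 304 mm. Fixed to the counter, left or right of the robot's midline. Origin: centre of its underside; inner floor 3 mm above. Within a small turn +x points away from the robot (back) and +y to its left. Middle of its right-hand half: 76 mm to -y of the centre; of its left-hand half: 76 mm to +y.
- slab_mid (a point): Pale green glass mixing slab, a plain plate 60 (its x) x 120 (its y, long) x 14 mm, about 0.25 kg, lying flat on a grey silicone mat (2 mm thick), on the other side from the tray. Point: its centre, 7 mm above its underside. The middles of its two halves lie 30 mm to either side along y. Can be picked across its 60 mm width.
- spatula_mid (a point): Steel cement spatula lying on the mat along its x: straight handle 100 x 10 x 8 mm high, then a thin blade 9 mm wide to +x; 161 mm in all. Point: middle of the handle, near the balance point, 4 mm above its underside; handle ends 50 mm either way, blade tip 111 mm to +x. Only the handle bears on what it lies on. Which way the blade points at the end is free.
- jar_mid (a point): Squat white powder jar with a ribbed white screw cap, standing on the mat: 34 mm diameter, 42 mm high. The point is its centre, 21 mm above its underside; z is up.
- bottle_mid (a point): Slender dark amber dropper bottle with a black pointed cap, standing on the mat: body 26 mm diameter and 42 mm high, cap 17 mm thick above it, 68 mm high in all. The point is on its axis, at mid-height of the body, 21 mm above its underside; z is up.
- mirror_mid (a point): Chrome mouth mirror lying on the mat along its x: straight handle 9 x 9 mm in section, then a thin neck and a round head 22 mm across to +x; 165 mm in all. Point: on the handle near the balance point, 4.5 mm above its underside; the handle reaches 70 mm to -x and 50 mm to +x, the head's end 96 mm to +x. Which way the head points at the end is free.
- bowl: Bystander: white rubber mixing bowl, 120 mm across the rim, 62 mm high, standing loose behind the tray or the mat. Origin: centre of its underside.
- acrylic: Bystander: clear acrylic tray of cotton rolls and polishing cups, 130 (x) x 200 (y) x 35 mm, standing loose behind the tray or the mat. Origin: centre of its underside.
- dappen: Bystander: small waisted glass dappen dish, 32 mm across, 24 mm high, standing loose in front, between tray and mat. Origin: centre of its underside.
Not all that is in view belongs to the job. What is meant by the part that bears spatula_mid is not purple or yellow, and is the larger of those in its own colour.

How it is judged:
By the outcome, as a careful person would: the job done as asked, in the order asked, and still so for the second after the job is handed in, with the robot touching nothing.
It also fails if it takes over 144 s, if anything falls off the work surface, if the arm or the gripper's body presses on something with over 40 N, if the wrist force passes 120 N, or if a joint passes its speed limit or range.

ROBOT

A 7-joint arm with a two-finger parallel gripper is mounted at the origin on the work surface. World frame = base frame: x ahead of the robot, y to its left, z up, the work surface at z = 0. Lengths are in m, angles in rad, forces in N, time in s.
With the tool pointing down it reaches from about 0.4 to 0.75 m from the base axis. Payload 19.5 kg.
Tool frame: the origin (TCP) lies on the centre line of the jaws, within the pads' length; the fingertips stand 22 mm ahead of it and the grasp point (between the pads) lies 3 mm ahead of it; z points along the fingers, y is the line along which they close (so a half turn about z gives the same grasp; the last joint's range is limited). The gripper opens to 85 mm and grips with 20 to 120 N. Pads are 22 mm wide; open, the fingers measure 114 mm over their backs; the gripper's body (76 mm by 85 mm) begins 54 mm behind the grasp point. The pads swing forward as they close: fully open they stand 13 mm farther back than shut.
Start: joints at [1.293, 0.707, -0.028, 1.485, 0.022, 0.951, -0.075], TCP at [0.134, -0.559, 0.227] pointing down, gripper open.
Joint ranges: [-2.71, 2.71], [-0.32, 2.16], [-1.57, 1.52], [0, 2.45], [-1.46, 4.6], [0, 2.02], [-2.83, 2.83]. Speed limits (rad/s): [1.89, 1.89, 2.57, 2.57, 3.01, 3.01, 3.01].

INTERFACE

Orientations are given as a rotation vector (axis times angle).
In Python, from plant import get_obs, get_image, hand_in gives the robot as it stands.
- The arm moves only by the tool send_rows, never from a script. Its argument "deltas" is a list of rows, each a list of 7 numbers: the shift along the tool's x, y, z in mm, then the turn, a rotation vector about the tool's x, y, z in rad, then the gripper command: -1 is shut, 1 is fully open, values between are in proportion. A call has 1 to 8 rows; each row is the pose to reach, as a shift and turn from the pose commanded when the call began, along the tool's axes at that moment; what a row does not reach only later rows make up. A row lasts 1/8 s, in which the tool goes at most 62.5 mm and 10.7 degrees, less where a joint would pass 70% of its speed; a pose out of reach is approached as far as the arm can. A call with a gripper value outside its range is refused whole. The fingers move at their own pace and stop on an object; "newtons" is the grip in N (left out, the last holds). Time passes only in rows, so rows that repeat a pose let the fingers close. It gives the time, the measured TCP pose, the force, the opening and the grip force at its end, in the units of the state.
- get_obs(): the state, without advancing time (a new reading comes with each control period).
- get_image(name): name is "scene" or "top" or "wrist"; returns a dict with "pixels" (420x560x3 uint8, red, green, blue), "camera_matrix" (3x3 intrinsics, pixels), "origin" and "orientation" of the camera in the world; the wrist camera has in their place "T_tool_cam" (4x4, takes a point from camera to tool coordinates, whose origin is the TCP and whose axes are the flange's). Camera axes: x right, y down, z forward; pixel columns grow to the right and rows downward; lengths in m; the calibration is good to about 2 mm. A picture is of the moment at which its call begins: read the wrist's pose just before it. There is no depth.
- hand_in(): hands the job in; it is judged then, once.
The state is a dict: "time": time; "joint_positions": joint angles; "qvel": joint speeds; "joint_torque": joint torques, N m; "tool_pos": TCP position; "orientation": TCP orientation; "ft_force": force on the tool from outside, world axes, zero at the start; "ft_torque": the same for the moment, N m; "finger_gap": finger opening in m; "gripper_force": force on a finger pad.
Only numpy, scipy, OpenCV 4.12 (cv2) and the standard library are available. Lean on these libraries where they do the work, as an engineer would, in place of code of your own. Each camera call takes 0.05 s, during which the arm holds its last target. There are 200 camera calls.

## Working session

There is one attempt and no reset: what is moved stays moved. The work goes in short steps, Python scripts to look and compute and a tool call to move; the robot and the scene stay as the last step left them, time stands still between calls to the robot, and variables do not carry over. Pictures are saved under pics/ and viewed, at most 14 in all, crops included, and the job is handed in when it is done.

Besides the shell and the picture viewer there is one more tool, called after ">>>" by a JSON object that holds its "fn" and its "kwargs", one argument or row to a line. send_rows: Moves the arm, as the interface text tells. Its arguments: {"type":"object","properties":{"deltas":{"type":"array"},"newtons":{"type":"number"}},"required":["deltas"]}

```bash
mkdir -p pics; ls; cat > h.py <<'E'
import numpy as np, cv2
from scipy.spatial.transform import Rotation as R
from plant import get_obs, get_image
def grab(name,fn=None):
    o=get_obs(); im=get_image(name)
    K=np.array(im["camera_matrix"])
    if name=="wrist":
        T=np.eye(4);T[:3,:3]=R.from_rotvec(o["orientation"]).as_matrix();T[:3,3]=o["tool_pos"]
        T=T@np.array(im["T_tool_cam"])
    else:
        T=np.eye(4);q=np.array(im["orientation"])
        T[:3,:3]=q if q.shape==(3,3) else (R.from_rotvec(q).as_matrix() if q.size==3 else R.from_quat(q).as_matrix())
        T[:3,3]=im["origin"]
    px=np.array(im["pixels"])
    if fn: cv2.imwrite("pics/"+fn+".png",px[...,::-1]); np.savez("pics/"+fn+".npz",px=px,K=K,T=T)
    return px,K,T
def load(fn):
    d=np.load("pics/"+fn+".npz");return d["px"],d["K"],d["T"]
def ray(uv,z,K,T):
    uv=np.atleast_2d(np.array(uv,float)); d=np.c_[uv,np.ones(len(uv))]@np.linalg.inv(K).T@T[:3,:3].T
    return T[:3,3]+d*((z-T[2,3])/d[:,2])[:,None]
def proj(P,K,T):
    p=(np.atleast_2d(P)-T[:3,3])@T[:3,:3]; q=p@K.T; return q[:,:2]/q[:,2:]
E
python3 - <<'E'
from h import *
im=get_image("top");print(im["orientation"],im["origin"],im["camera_matrix"])
for n in("top","scene"):
    p,K,T=grab(n,n+"0");print(T.round(3).tolist())
print(get_obs())
E
```

```text
pics
[-2.19505562  2.15083284 -0.12417143] [ 0.41718802 -0.08841122  0.98767592] [[415.17587847   0.         286.68669309]
 [  0.         415.17587847 211.12087805]
 [  0.           0.           1.        ]]
[[0.02, -0.994, 0.104, 0.417], [-1.0, -0.021, -0.009, -0.088], [0.011, -0.103, -0.995, 0.988], [0.0, 0.0, 0.0, 1.0]]
[[-0.072, 0.816, -0.573, 1.114], [0.997, 0.06, -0.041, -0.03], [0.001, -0.575, -0.818, 0.895], [0.0, 0.0, 0.0, 1.0]]
{'time': 0.15, 'joint_positions': array([ 1.29328711,  0.7069261 , -0.0276466 ,  1.48484683,  0.02202643,
        0.95089914, -0.07552047]), 'qvel': array([ 2.00032163e-05, -2.75174549e-03, -2.17097544e-03, -3.05489657e-03,
        4.34319178e-04, -5.36250977e-04,  1.46735920e-03]), 'joint_torque': array([ 7.05371203e-04, -8.83308649e+01,  1.23484980e+00, -2.36197954e+01,
        1.70290080e-02,  5.39481247e-03, -2.87492389e-05]), 'tool_pos': array([ 0.13430552, -0.55890782,  0.22656463]), 'orientation': array([-3.11901598e+00, -3.69483359e-01,  1.76431503e-04]), 'ft_force': array([-0.15690575,  0.73383014,  0.65796031]), 'ft_torque': array([-0.01169271, -0.03579085, -0.03725897]), 'gripper_force': 0.0, 'finger_gap': 0.0854627433745147}
```

View pics/top0.png

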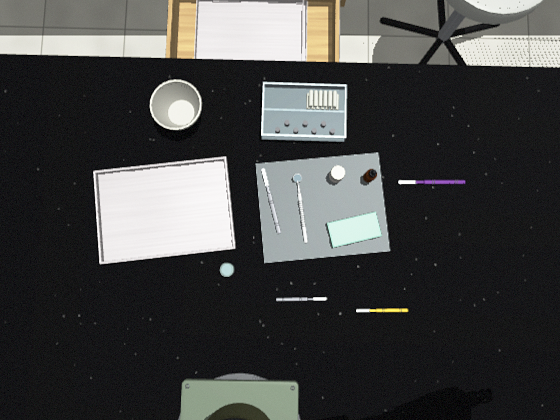

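View pics/scene0.png

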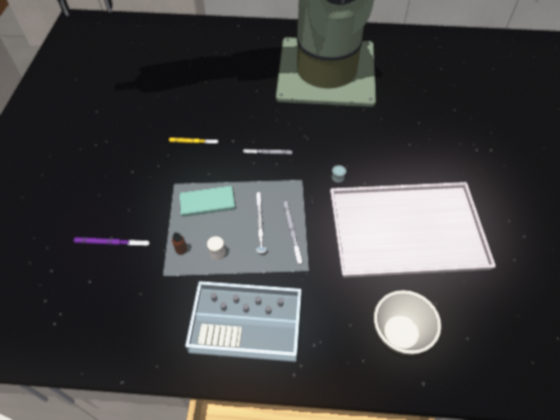

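The top view shows the tray at (165,210), the mat at (322,207), the slab at (354,230), the jar at (337,173), the bottle at (370,176), the mirror at (300,207) with its head up, and the bowl, acrylic tray and dappen as bystanders. There are four spatula candidates: steel on the mat (271,200), smaller steel off the mat (301,299), purple (432,182) and yellow (382,310). The first fits, because it is neither purple nor yellow and is the larger of the two steel ones. I'll confirm this in a crop.

```bash
python3 - <<'E'
from h import *
px,K,T=load("top0")
cv2.imwrite("pics/crop.png",cv2.resize(px[145:320,240:420],None,fx=3.3,fy=3.3,interpolation=cv2.INTER_CUBIC)[...,::-1])
hsv=cv2.cvtColor(px,cv2.COLOR_RGB2HSV);H,S,V=[hsv[...,i].astype(int) for i in range(3)]
def big(m,roi):
    k=np.zeros(m.shape,np.uint8);x0,y0,x1,y1=roi;k[y0:y1,x0:x1]=m[y0:y1,x0:x1]
    c=max(cv2.findContours(k,cv2.RETR_EXTERNAL,cv2.CHAIN_APPROX_NONE)[0],key=cv2.contourArea);return c[:,0,:].astype(np.float32)
def rect(c,z,name):
    P=ray(c,z,K,T)[:,:2]*1000
    r=cv2.minAreaRect(P.astype(np.float32));print(name,np.round(r[0],1),np.round(r[1],1),round(r[2],2));return r
rect(big(V>90,(85,150,245,270)),.016,"tray")
rect(big((S>50)&(V>120)&(H>50)&(H<95),(315,200,395,255)),.016,"slab")
rect(big(V>40,(250,145,395,268)),.002,"mat")
print("mat col",px[240,290],px[200,320], "jar",px[172,337])
for n,roi in(("spat",(258,164,286,238)),("mirror",(290,168,312,246))):
    rect(big(V>175,roi),.008,n)
rect(big((V>185)&(S<40),(325,160,350,190)),.044,"jar")
rect(big((V<90),(358,165,380,188)),.03,"bottle")
for n,roi in(("s2",(270,290,335,310)),): rect(big(V>100,roi),.005,n)
rect(big(V>60,(215,258,240,282)),.012,"dappen")
rect(big(V>60,(140,70,210,140)),.04,"bowl")
rect(big(V>60,(255,75,355,145)),.02,"acr")
E
```

```text
tray [517.5 191.5] [222.4 317.3] 7.68
slab [ 461.5 -302.3] [ 2.3 26.3] 15.08
mat [ 533.5 -184.7] [242.3 307.6] 6.55
mat col [167 175 175] [171 178 179] jar [252 252 249]
spat [546.1 -59.2] [161.7  10.5] 15.47
mirror [ 530.6 -130.4] [182.   49.7] 0.78
jar [ 609.5 -213.5] [31.1 33.3] 46.15
bottle [ 602.  -286.2] [23.6 44.2] 41.69
s2 [ 315.6 -135.1] [  6.9 116.6] 1.07
dappen [379.6  39.9] [33.2 33.4] 73.24
bowl [763.9 170. ] [121.5 122.1] 1.42
acr [ 760.7 -134.2] [206.6 144.7] 89.48
```

View pics/crop.png

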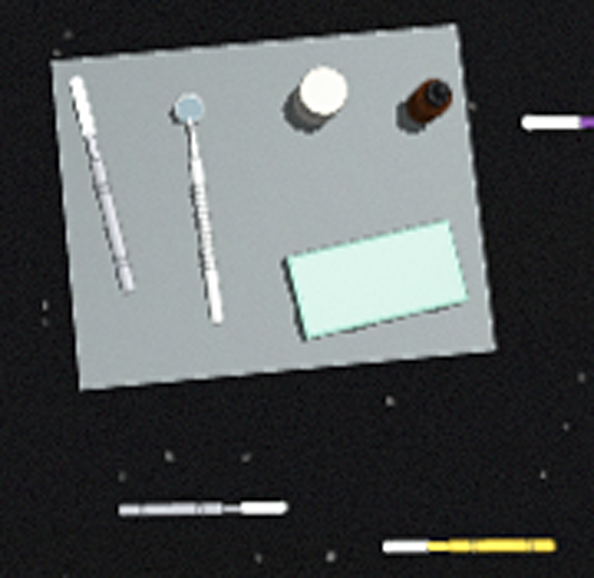

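The crop confirms it: the steel spatula on the mat, from (78,80) to (128,290), measures 162 mm. The off-mat steel one is 117 mm. So the mat one is meant.

```bash
cat >> h.py <<'E'
def go(x,y,z,yaw):
    """yaw (deg) of closing line (tool y), world mm; prints tool-frame delta"""
    o=get_obs();R0=R.from_rotvec(o["orientation"]);best=None
    for k in(0,180):
        a=np.radians(yaw+k); Y=np.array([np.cos(a),np.sin(a),0]);Z=np.array([0,0,-1.]);X=np.cross(Y,Z)
        rv=(R0.inv()*R.from_matrix(np.c_[X,Y,Z])).as_rotvec()
        if best is None or np.linalg.norm(rv)<np.linalg.norm(best): best=rv
    d=R0.inv().apply(np.array([x,y,z])-o["tool_pos"]*1000)
    print("go",d.round(1),best.round(3),"j7",o["joint_positions"][6].round(2),"F",o["ft_force"].round(1),"gap",round(o["finger_gap"]*1000,1),"gf",o["gripper_force"],"t",o["time"])
def hover(x,y,h,yaw): pass
E
python3 - <<'E'
from h import *
px,K,T=load("top0")
c=np.array([[287,257],[447,221],[468,298],[306,338]])/3.3+[240,145]
P=ray(c,.016,K,T)*1000;print(P.round(1),P.mean(0))
e=P[0]-P[1]+P[3]-P[2];print("slab yaw",np.degrees(np.arctan2(-e[0],e[1])))
print(np.array(get_image("wrist")["T_tool_cam"]).round(3).tolist())
print(grab("wrist")[1][0])
go(P[:,0].mean()-60,P[:,1].mean(),230,13.5)
E
```

```text
[[ 492.7 -192.7   16. ]
 [ 520.8 -307.    16. ]
 [ 466.1 -321.8   16. ]
 [ 435.5 -206.8   16. ]] [ 478.75663847 -257.05799152   16.        ]
slab yaw 14.380561535755719
[[0.0, -0.966, -0.259, 0.066], [1.0, 0.0, 0.0, 0.0], [0.0, -0.259, 0.966, -0.147], [0.0, 0.0, 0.0, 1.0]]
[292.19018792   0.         283.44267626]
go [ 347.1 -227.1   -3.2] [-0.    -0.    -1.571] j7 -0.08 F [ 0.5 -0.2 -0.5] gap 85.4 gf 0.0 t 0.25
```

```bash
python3 -c "
from h import *
go(479,-257,180,14.4)"
```

```text
go [ 405.7 -213.    46.8] [-0.     0.     1.555] j7 -0.08 F [ 0.5 -0.2 -0.5] gap 85.4 gf 0.0 t 0.25
```

>>> {"fn": "send_rows", "kwargs": {
  "deltas": [
    [405.7, -213, 46.8, 0, 0, -1.587, 1],
    [405.7, -213, 46.8, 0, 0, -1.587, 1],
    [405.7, -213, 46.8, 0, 0, -1.587, 1],
    [405.7, -213, 46.8, 0, 0, -1.587, 1],
    [405.7, -213, 46.8, 0, 0, -1.587, 1],
    [405.7, -213, 46.8, 0, 0, -1.587, 1],
    [405.7, -213, 46.8, 0, 0, -1.587, 1],
    [405.7, -213, 46.8, 0, 0, -1.587, 1]
  ],
  "newtons": 30
}}

```text
time: 1.25
tool_pos: [0.4813, -0.254, 0.1797]
orientation: [-2.019, -2.407, -0.002]
ft_force: [-1.2, -0.1, 0.4]
finger_gap: 0.0856
gripper_force: 0.0
```

```bash
python3 - <<'E'
from h import *
grab("wrist","w1");go(479,-257,180,14.4)
E
```

```text
go [-3.2 -4.  -0.4] [ 0.002 -0.002 -0.065] j7 0.27 F [ 1.2  3.6 -0.9] gap 85.7 gf 0.0 t 1.3
```

View pics/w1.png

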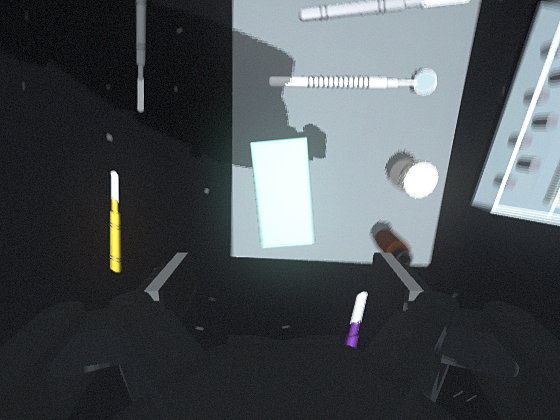

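The wrist view shows the slab with corners (251,143), (307,138), (313,243) and (262,247), the mirror along row 82, the spatula at the top (row 10), the jar at (420,180) and the bottle at (400,245).

```bash
cat >> h.py <<'E'
def cont(m,roi):
    k=np.zeros(m.shape,np.uint8);x0,y0,x1,y1=roi;k[y0:y1,x0:x1]=m[y0:y1,x0:x1]
    return max(cv2.findContours(k,cv2.RETR_EXTERNAL,cv2.CHAIN_APPROX_NONE)[0],key=cv2.contourArea)[:,0,:].astype(np.float32)
def rect(c,z,K,T,name):
    P=ray(c,z,K,T)[:,:2]*1000
    r=cv2.minAreaRect(P.astype(np.float32));print(name,np.round(r[0],1),np.round(r[1],1),round(r[2],2));return P
E
python3 - <<'E'
from h import *
px,K,T=load("w1")
hsv=cv2.cvtColor(px,cv2.COLOR_RGB2HSV);H,S,V=[hsv[...,i].astype(int) for i in range(3)]
print(px[190,280],px[160,350],px[100,250],px[180,420],px[82,340])
g=(px[...,1].astype(int)-px[...,0]>18)&(V>180)
rect(cont(g,(235,125,330,260)),.016,K,T,"slab")
m=V>215
P=rect(cont(m,(260,65,415,100)),.009,K,T,"mirror")
for uv,z in(((271,82),.0065),((412,82),.0065),((438,82),.004),((301,15),.006)): print(uv,ray(uv,z,K,T)*1000)
rect(cont(m,(400,160,442,200)),.044,K,T,"jar")
E
```

```text
[246 255 254] [176 190 199] [ 90  99 105] [255 255 255] [255 255 255]
slab [ 483.4 -262.6] [101.6 131.4] 15.26
mirror [ 570.1 -124.4] [46.4 10.3] 10.06
(271, 82) [[ 449.87448836 -144.80353823    6.5       ]]
(412, 82) [[ 591.12649713 -119.73556774    6.5       ]]
(438, 82) [[ 618.34210905 -114.52719436    4.        ]]
(301, 15) [[468.53788622 -80.46655964   6.        ]]
jar [ 610.7 -212. ] [36.5 32. ] 75.43
```

```bash
python3 - <<'E'
from h import *
px,K,T=load("w1")
V=px.max(2)
c=cont(px[...,0]>205,(235,125,330,260)); P=rect(c,.016,K,T,"slab thr")
P=ray([[251,143],[307,138],[313,243],[262,247]],.016,K,T)*1000
print(P.round(1),P.mean(0)); e=P[0]-P[3]+P[1]-P[2];print(np.degrees(np.arctan2(-e[0],e[1])))
go(479,-257,60,14.4)
E
```

```text
slab thr [ 482.3 -256.7] [ 57.5 117.4] 15.12
[[ 439.6 -207.7   16. ]
 [ 495.9 -192.6   16. ]
 [ 525.3 -305.3   16. ]
 [ 469.  -320.2   16. ]] [ 482.45174799 -256.46883553   16.        ]
14.60243615553064
go [ -3.5  -4.2 119.6] [ 0.002 -0.002 -0.065] j7 0.27 F [ 1.2  3.6 -0.9] gap 85.7 gf 0.0 t 1.3
```

```bash
python3 - <<'E'
from h import *
go(481.5,-256.7,45,14.8)
E
```

```text
go [ -3.6  -1.7 134.6] [ 0.002 -0.002 -0.072] j7 0.27 F [ 1.2  3.6 -0.9] gap 85.7 gf 0.0 t 1.3
```

>>> {"fn": "send_rows", "kwargs": {
  "deltas": [
    [-3.6, -1.7, 40, 0, 0, -0.072, 1],
    [-3.6, -1.7, 80, 0, 0, -0.072, 1],
    [-3.6, -1.7, 115, 0, 0, -0.072, 1],
    [-3.6, -1.7, 134.6, 0, 0, -0.072, 1],
    [-3.6, -1.7, 134.6, 0, 0, -0.072, 1]
  ]
}}

```text
time: 1.92
tool_pos: [0.4773, -0.2609, 0.0446]
orientation: [-1.943, -2.466, 0.001]
ft_force: [0.2, 0.4, 1.1]
finger_gap: 0.0851
gripper_force: 0.0
```

```bash
python3 - <<'E'
from h import *
go(481.5,-256.7,24,14.8)
px,K,T=grab("wrist","w2")
E
```

```text
go [ 3.   5.1 20.6] [-0.002 -0.001 -0.022] j7 0.22 F [0.2 0.4 1.1] gap 85.1 gf 0.0 t 1.925
```

View pics/w2.png

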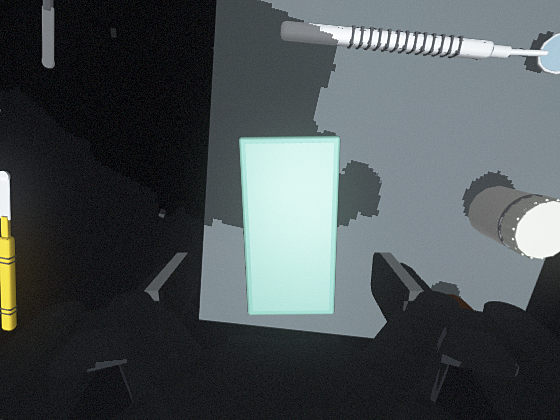

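The near view shows the slab's top corners at (240,138), (339,137), (333,313) and (249,314), with the fingers at columns 187 and 375, so the slab is a little off-centre to the right.

```bash
python3 - <<'E'
from h import *
px,K,T=load("w2")
P=ray([[240,138],[339,137],[333,313],[249,314]],.016,K,T)*1000
print(P.round(1),P.mean(0)); e=P[0]-P[3]+P[1]-P[2];print(np.degrees(np.arctan2(-e[0],e[1])))
E
```

```text
[[ 438.7 -207.4   16. ]
 [ 494.8 -193.2   16. ]
 [ 524.  -307.1   16. ]
 [ 468.  -321.5   16. ]] [ 481.3815837  -257.30199276   16.        ]
14.382886122607214
```

>>> {"fn": "send_rows", "kwargs": {
  "deltas": [
    [2.8, 5.1, 0, 0, 0, -0.017, 1],
    [2.8, 5.1, 10, 0, 0, -0.017, 1],
    [2.8, 5.1, 18, 0, 0, -0.017, 1],
    [2.8, 5.1, 18, 0, 0, -0.017, 1]
  ]
}}

```text
time: 2.48
tool_pos: [0.4819, -0.257, 0.0268]
orientation: [-1.922, -2.484, 0.0]
ft_force: [-0.4, 0.2, 0.8]
finger_gap: 0.0855
gripper_force: 0.0
```

>>> {"fn": "send_rows", "kwargs": {
  "deltas": [
    [0, 0, 3, 0, 0, 0, 1],
    [0, 0, 3, 0, 0, 0, 1]
  ]
}}

```text
time: 2.72
tool_pos: [0.4822, -0.2571, 0.0244]
orientation: [-1.922, -2.485, -0.0]
ft_force: [0.1, -0.1, -0.3]
finger_gap: 0.0855
gripper_force: 0.0
```

>>> {"fn": "send_rows", "kwargs": {
  "deltas": [
    [0, 0, 3, 0, 0, 0, 1],
    [0, 0, 3, 0, 0, 0, 1]
  ]
}}

```text
time: 2.98
tool_pos: [0.4821, -0.2571, 0.0213]
orientation: [-1.922, -2.485, 0.0]
ft_force: [-0.1, -0.8, 0.3]
finger_gap: 0.0856
gripper_force: 0.0
```

>>> {"fn": "send_rows", "kwargs": {
  "deltas": [
    [0, 0, 0, 0, 0, 0, 0.3],
    [0, 0, 0, 0, 0, 0, 0.3],
    [0, 0, 0, 0, 0, 0, 0.3],
    [0, 0, 0, 0, 0, 0, 0.3]
  ],
  "newtons": 40
}}

```text
time: 3.48
tool_pos: [0.4823, -0.2571, 0.0215]
orientation: [-1.922, -2.485, -0.0]
ft_force: [0.6, -0.3, -0.3]
finger_gap: 0.0554
gripper_force: 0.0
```

```bash
python3 - <<'E'
from h import *
o=get_obs();print(o["finger_gap"],o["gripper_force"])
grab("wrist","w3")
E
```

```text
0.05535524074443359 0.0
```

View pics/w3.png

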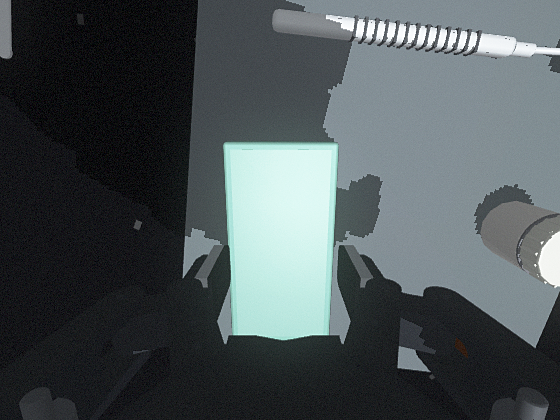

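>>> {"fn": "send_rows", "kwargs": {
  "deltas": [
    [0, 0, 0, 0, 0, 0, 0.15],
    [0, 0, 0, 0, 0, 0, 0.15]
  ]
}}

```text
time: 3.78
tool_pos: [0.4822, -0.2571, 0.0215]
orientation: [-1.922, -2.485, -0.0]
ft_force: [-0.7, 0.4, -0.1]
finger_gap: 0.0492
gripper_force: 0.0
```

>>> {"fn": "send_rows", "kwargs": {
  "deltas": [
    [0, 0, -3, 0, 0, 0, 1],
    [0, 0, -3, 0, 0, 0, 1],
    [0, 0, -3, 0, 0, 0, 1],
    [0, 0, -3, 0, 0, 0, 1],
    [0, 0, 0, 0, 0, 0, 1],
    [0, 0, 3, 0, 0, 0, 1],
    [0, 0, 3, 0, 0, 0, 1]
  ]
}}

```text
time: 4.65
tool_pos: [0.4821, -0.257, 0.0182]
orientation: [-1.922, -2.485, -0.0]
ft_force: [1.1, -0.5, -0.3]
finger_gap: 0.0852
gripper_force: 0.0
```

>>> {"fn": "send_rows", "kwargs": {
  "deltas": [
    [0, 0, 2, 0, 0, 0, 1],
    [0, 0, 3, 0, 0, 0, 1],
    [0, 0, 3, 0, 0, 0, 1]
  ]
}}

```text
time: 5.03
tool_pos: [0.4823, -0.2571, 0.0154]
orientation: [-1.922, -2.485, -0.0]
ft_force: [-1.0, -0.9, -0.6]
finger_gap: 0.0853
gripper_force: 0.0
```

>>> {"fn": "send_rows", "kwargs": {
  "deltas": [
    [0, 0, 2, 0, 0, 0, 1],
    [0, 0, 3, 0, 0, 0, 1],
    [0, 0, 3, 0, 0, 0, 1]
  ]
}}

```text
time: 5.4
tool_pos: [0.4822, -0.2571, 0.0124]
orientation: [-1.922, -2.485, -0.0]
ft_force: [0.5, -0.2, 0.8]
finger_gap: 0.0856
gripper_force: 0.0
```

>>> {"fn": "send_rows", "kwargs": {
  "deltas": [
    [0, 0, 0, 0, 0, 0, 0.6],
    [0, 0, 0, 0, 0, 0, 0.5],
    [0, 0, 0, 0, 0, 0, 0.4],
    [0, 0, 0, 0, 0, 0, 0.3],
    [0, 0, 0, 0, 0, 0, 0.3]
  ]
}}

```text
time: 6.02
tool_pos: [0.4823, -0.2571, 0.0125]
orientation: [-1.922, -2.485, -0.0]
ft_force: [0.4, -0.1, -0.1]
finger_gap: 0.0554
gripper_force: 0.0
```

```bash
python3 - <<'E'
from h import *
a=grab("wrist","w4")[0]; b=grab("scene","s4")[0]
cv2.imwrite("pics/c4.png",np.vstack([a[100:360,100:500],cv2.resize(b[120:250,140:340],None,fx=2,fy=2)])[...,::-1])
E
```

```text
(no output)
```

View pics/c4.png

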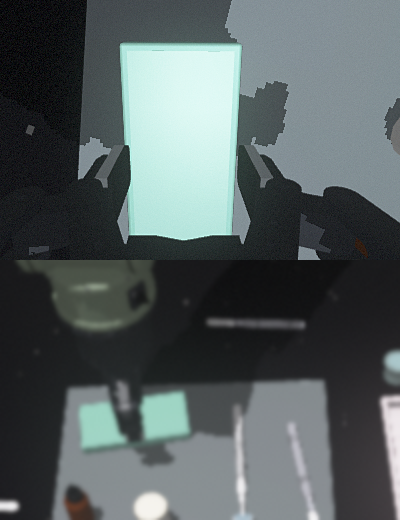

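The crop shows the slab between the fingers with no contact, the pads being level with its edges in columns 228–338. I need to know the fingertips' real height, so I'll project the nominal tips.

```bash
python3 - <<'E'
from h import *
px,K,T=load("w4")
Tt=np.array(get_image("wrist")["T_tool_cam"])
for z in(-30,-15,0,9,16,22):
    p=np.array([[x,s*27.7,z] for s in(-1,1) for x in(-11,11)])/1000
    print(z,proj(p,K,Tt).round(0).tolist())
P=ray([[220,145],[341,143],[232,335],[332,335]],.016,K,T)*1000;print(P.round(1),np.linalg.norm(P[0]-P[1]),np.linalg.norm(P[2]-P[3]))
cv2.imwrite("pics/c5.png",cv2.resize(cv2.convertScaleAbs(px[130:400,150:420],alpha=2.2),None,fx=2.2,fy=2.2)[...,::-1])
E
```

```text
-30 [[221.0, 304.0], [219.0, 260.0], [343.0, 304.0], [346.0, 260.0]]
-15 [[228.0, 287.0], [225.0, 247.0], [337.0, 287.0], [340.0, 247.0]]
0 [[233.0, 273.0], [231.0, 236.0], [333.0, 273.0], [334.0, 236.0]]
9 [[235.0, 266.0], [233.0, 230.0], [330.0, 266.0], [332.0, 230.0]]
16 [[237.0, 261.0], [235.0, 226.0], [328.0, 261.0], [330.0, 226.0]]
22 [[238.0, 257.0], [237.0, 223.0], [327.0, 257.0], [328.0, 223.0]]
[[ 438.5 -207.9   16. ]
 [ 494.5 -192.4   16. ]
 [ 466.3 -311.1   16. ]
 [ 521.9 -296.7   16. ]] 58.080761218846455 57.515827600814546
```

View pics/c5.png

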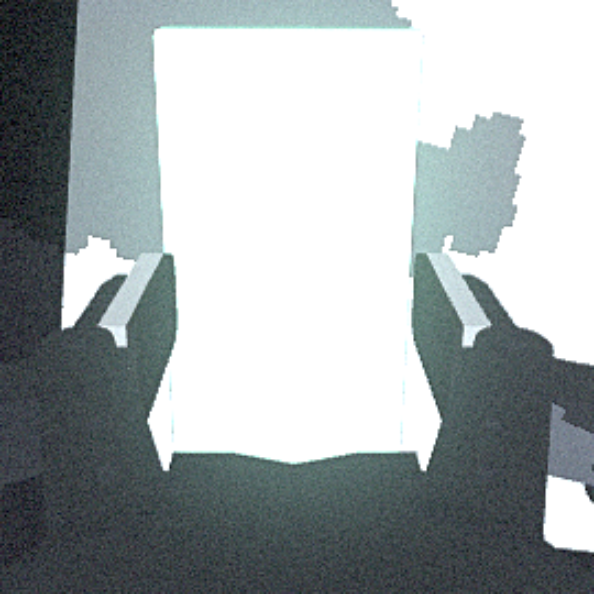

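>>> {"fn": "send_rows", "kwargs": {
  "deltas": [
    [0, 0, 0, 0, 0, 0, 1],
    [0, 0, 0, 0, 0, 0, 1],
    [0, 0, 0, 0, 0, 0, 1],
    [0, 0, 2, 0, 0, 0, 1],
    [0, 0, 4, 0, 0, 0, 1],
    [0, 0, 4, 0, 0, 0, 1]
  ]
}}

```text
time: 6.92
tool_pos: [0.4822, -0.257, 0.0083]
orientation: [-1.922, -2.485, 0.0]
ft_force: [-0.4, 0.3, -0.6]
finger_gap: 0.0854
gripper_force: 0.0
```

>>> {"fn": "send_rows", "kwargs": {
  "deltas": [
    [0, 0, 2, 0, 0, 0, 1],
    [0, 0, 4, 0, 0, 0, 1],
    [0, 0, 4, 0, 0, 0, 1]
  ]
}}

```text
time: 7.3
tool_pos: [0.4822, -0.257, 0.0043]
orientation: [-1.922, -2.485, -0.0]
ft_force: [0.1, -1.0, -1.1]
finger_gap: 0.0855
gripper_force: 0.0
```

>>> {"fn": "send_rows", "kwargs": {
  "deltas": [
    [0, 0, 0, 0, 0, 0, 0.6],
    [0, 0, 0, 0, 0, 0, 0.5],
    [0, 0, 0, 0, 0, 0, 0.4],
    [0, 0, 0, 0, 0, 0, 0.3],
    [0, 0, 0, 0, 0, 0, 0.3]
  ]
}}

```text
time: 7.92
tool_pos: [0.482, -0.2572, 0.005]
orientation: [-1.922, -2.485, 0.001]
ft_force: [-4.1, 1.7, 12.9]
finger_gap: 0.0575
gripper_force: 39.7
```

>>> {"fn": "send_rows", "kwargs": {
  "deltas": [
    [0, 0, 0, 0, 0, 0, 1],
    [0, 0, 0, 0, 0, 0, 1],
    [0, 0, 0, 0, 0, 0, 1],
    [0, 0, 2, 0, 0, 0, 1],
    [0, 0, 4, 0, 0, 0, 1],
    [0, 0, 4, 0, 0, 0, 1]
  ]
}}

```text
time: 8.68
tool_pos: [0.4822, -0.257, 0.0003]
orientation: [-1.922, -2.485, -0.0]
ft_force: [0.6, -0.1, 0.4]
finger_gap: 0.0856
gripper_force: 0.0
```

>>> {"fn": "send_rows", "kwargs": {
  "deltas": [
    [0, 0, 2, 0, 0, 0, 1],
    [0, 0, 4, 0, 0, 0, 1],
    [0, 0, 4, 0, 0, 0, 1]
  ]
}}

```text
time: 9.05
tool_pos: [0.4822, -0.257, -0.0037]
orientation: [-1.922, -2.485, 0.0]
ft_force: [0.4, 0.2, 0.9]
finger_gap: 0.0854
gripper_force: 0.0
```

```bash
python3 - <<'E'
from h import *
go(482,-257,-4,14.4)
a=grab("wrist","w6")[0]; b=grab("scene","s6")[0]
cv2.imwrite("pics/c6.png",np.hstack([cv2.convertScaleAbs(a[100:400,120:440],alpha=1.5),cv2.resize(cv2.convertScaleAbs(b[130:230,150:270],alpha=1.5),None,fx=3,fy=3)])[...,::-1])
E
```

```text
go [ 0.1 -0.2  0.3] [-0.    -0.     0.003] j7 0.2 F [0.4 0.2 0.9] gap 85.4 gf 0.0 t 9.05
```

View pics/c6.png

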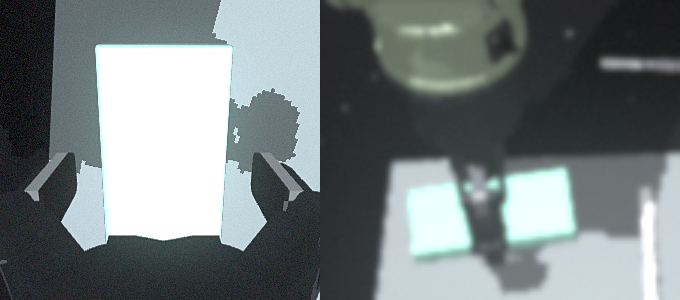

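The crop shows the fingers clear of the slab on both sides, with no contact yet. I'll close here.

>>> {"fn": "send_rows", "kwargs": {
  "deltas": [
    [0, 0, 0, 0, 0, 0, 0.6],
    [0, 0, 0, 0, 0, 0, 0.5],
    [0, 0, 0, 0, 0, 0, 0.4],
    [0, 0, 0, 0, 0, 0, 0.3],
    [0, 0, 0, 0, 0, 0, 0.2],
    [0, 0, 0, 0, 0, 0, 0.2]
  ],
  "newtons": 50
}}

```text
time: 9.9
tool_pos: [0.4822, -0.2571, -0.003]
orientation: [1.922, 2.485, -0.0]
ft_force: [-2.9, 0.7, 12.6]
finger_gap: 0.0585
gripper_force: 52.2
```

>>> {"fn": "send_rows", "kwargs": {
  "deltas": [
    [0, 0, -1, 0, 0, 0, 0.1],
    [0, 0, -3, 0, 0, 0, 0.1],
    [0, 0, -6, 0, 0, 0, 0.1],
    [0, 0, -10, 0, 0, 0, 0.1],
    [0, 0, -10, 0, 0, 0, 0.1]
  ]
}}

```text
time: 10.52
tool_pos: [0.4824, -0.2572, 0.0068]
orientation: [1.922, 2.485, 0.0]
ft_force: [-0.4, 0.6, -2.9]
finger_gap: 0.0586
gripper_force: 54.2
```

```bash
python3 - <<'E'
from h import *
go(482,-257,120,14.4)
a=grab("wrist","w7")[0]; b=grab("scene","s7")[0]
cv2.imwrite("pics/c7.png",np.hstack([cv2.convertScaleAbs(a[100:400,120:440],alpha=1.5),cv2.resize(cv2.convertScaleAbs(b[130:230,150:270],alpha=1.5),None,fx=3,fy=3)])[...,::-1])
E
```

```text
go [   0.2   -0.3 -113.2] [0.    0.    0.003] j7 0.2 F [-0.4  0.6 -2.9] gap 58.6 gf 54.15868163108826 t 10.525
```

```bash
python3 - <<'E'
from h import *
go(482,-257,150,14.4)
go(527,116,200,7)
E
```

```text
go [   0.2   -0.2 -143.5] [ 0.    -0.     0.003] j7 0.2 F [ 0.1 -0.7 -2.9] gap 58.6 gf 54.15890693664551 t 10.625
go [ 349.9  137.1 -193.4] [ 0.    -0.     0.132] j7 0.2 F [ 0.1 -0.7 -2.9] gap 58.6 gf 54.15890693664551 t 10.625
```

>>> {"fn": "send_rows", "kwargs": {
  "deltas": [
    [0, 0, -50, 0, 0, 0, 0.1],
    [0, 0, -100, 0, 0, 0, 0.1],
    [20, 10, -150, 0, 0, 0.02, 0.1],
    [70, 28, -193, 0, 0, 0.04, 0.1],
    [120, 48, -193, 0, 0, 0.06, 0.1],
    [170, 68, -193, 0, 0, 0.08, 0.1],
    [220, 88, -193, 0, 0, 0.1, 0.1],
    [270, 108, -193, 0, 0, 0.12, 0.1]
  ]
}}

```text
time: 11.62
tool_pos: [0.5189, 0.0331, 0.1995]
orientation: [2.069, 2.364, -0.0]
ft_force: [0.3, 0.3, -2.9]
finger_gap: 0.0582
gripper_force: 57.0
```

>>> {"fn": "send_rows", "kwargs": {
  "deltas": [
    [40, 16, 0, 0, 0, 0.012, 0.1],
    [70, 26, 0, 0, 0, 0.012, 0.1],
    [80, 29, 0, 0, 0, 0.012, 0.1],
    [80, 29, 0, 0, 0, 0.012, 0.1],
    [80, 29, 0, 0, 0, 0.012, 0.1]
  ]
}}

```text
time: 12.25
tool_pos: [0.537, 0.1132, 0.1995]
orientation: [2.083, 2.351, -0.001]
ft_force: [0.2, 0.1, -2.6]
finger_gap: 0.0583
gripper_force: 57.0
```

```bash
python3 - <<'E'
from h import *
go(527,116,200,7)
a=grab("wrist","w8")[0]
cv2.imwrite("pics/c8.png",a[...,::-1])
E
```

```text
go [ 4.  -9.6 -0.5] [-0.     0.001 -0.002] j7 -0.4 F [ 0.2  0.1 -2.6] gap 58.3 gf 56.97233498096466 t 12.25
```

View pics/c8.png

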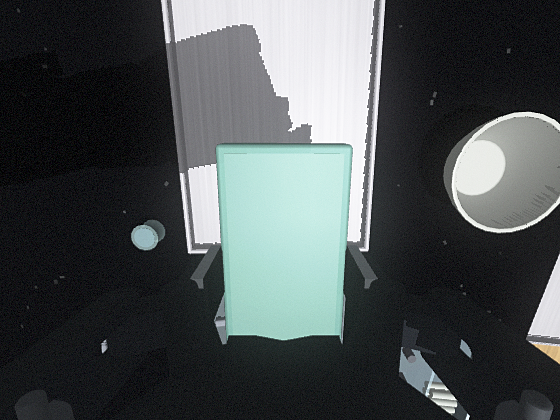

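The view shows the carried slab in the foreground, the tray's front edge from (163,5) to (188,250), its back edge from (383,5) to (368,250), and its right end at about row 251.

```bash
python3 - <<'E'
from h import *
px,K,T=load("w8");V=px.max(2)
L=[];Rr=[]
for r in range(5,135,3):
    c=np.where(V[r,120:420]>70)[0]+120
    c=c[(c>150)&(c<400)]
    L.append((c.min()-.5,r));Rr.append((c.max()+.5,r))
B=[]
for u in list(range(192,206))+list(range(355,366)):
    r=np.where(V[200:275,u]>70)[0]+200; 
    # first contiguous run end
    k=np.where(np.diff(r)>1)[0]; B.append((u,(r[k[0]] if len(k) else r[-1])+.5))
def fit(a):
    P=ray(a,.016,K,T)[:,:2]*1000; v=cv2.fitLine(P.astype(np.float32),cv2.DIST_HUBER,0,.01,.01).ravel(); return v
for n,a in(("L",L),("R",Rr),("B",B)):
    v=fit(a);print(n,a[0],a[-1],v.round(3),np.degrees(np.arctan2(v[1],v[0])))
l,r=fit(L),fit(Rr)
d=l[:2]*np.sign(l[1])+r[:2]*np.sign(r[1]);d/=np.linalg.norm(d);n=np.array([d[1],-d[0]])
w=(r[2:]-l[2:])@n; print("yaw",np.degrees(np.arctan2(-d[0],d[1])),"width",w)
PB=ray(B,.016,K,T)[:,:2]*1000; e=np.median(PB@d); print(B)
cx=((r[2:]+l[2:])/2)@n
C=n*cx+d*(e+155);S=n*cx+d*(e+155-76)
print("centre",C,"slab target",S)
# slab in hand
g=[[218,146],[352,146]]
PS=ray(g,get_obs()["tool_pos"][2]+.005+.014,K,T)*1000;print("slab far edge in hand",PS, np.degrees(np.arctan2(*(PS[1]-PS[0])[[1,0]])))
E
```

```text
L (np.float64(160.5), 5) (np.float64(174.5), 134) [ 1.39000e-01 -9.90000e-01  4.05630e+02  2.08059e+02] -82.03238
R (np.float64(384.5), 5) (np.float64(376.5), 134) [ 1.33000e-01 -9.91000e-01  6.22530e+02  2.49673e+02] -82.36742
B (192, np.float64(253.5)) (365, np.float64(251.5)) [9.98000e-01 6.60000e-02 4.77713e+02 2.33650e+01] 3.7948017
yaw 7.8000984 width 220.54054
[(192, np.float64(253.5)), (193, np.float64(253.5)), (194, np.float64(253.5)), (195, np.float64(253.5)), (196, np.float64(253.5)), (197, np.float64(253.5)), (198, np.float64(253.5)), (199, np.float64(253.5)), (200, np.float64(253.5)), (201, np.float64(253.5)), (202, np.float64(253.5)), (203, np.float64(253.5)), (204, np.float64(253.5)), (205, np.float64(273.5)), (355, np.float64(261.5)), (356, np.float64(263.5)), (357, np.float64(265.5)), (358, np.float64(267.5)), (359, np.float64(267.5)), (360, np.float64(269.5)), (361, np.float64(251.5)), (362, np.float64(251.5)), (363, np.float64(251.5)), (364, np.float64(251.5)), (365, np.float64(251.5))]
centre [519.68160152 187.97078217] slab target [529.99611312 112.67396677]
slab far edge in hand [[502.50373044 168.40948601 218.57048583]
 [559.49982686 175.34022597 218.57048583]] 6.933142624292113
```

```bash
python3 - <<'E'
from h import *
px,K,T=load("w8")
a=np.radians(7.75);d=np.array([-np.sin(a),np.cos(a)]);n=np.array([d[1],-d[0]])
P=ray([[198,253],[363,251]],.016,K,T)[:,:2]*1000;print(P,P@d,P@n)
e=(P@d).mean()
for m in(0,2.75):
  print("centre",n*(514.1+26-26)+0*d, )
c=np.array([519.68,187.97])@n
for m in(0,2.75): print(n*c+d*(e+155+m))
print("slab tgt",n*c+d*(e+155+2.5-76))
go(527,116,40,7.75)
E
```

```text
[[443.60595937  21.88011913]
 [643.09193374  48.74664131]] [-38.14041242 -38.42016102] [442.50457143 643.79139595]
centre [509.40415785  69.32686325]
centre [509.40415785  69.32686325]
[519.60637382 188.51099493]
[519.23553376 191.23587615]
slab tgt [529.5179172  115.68235148]
go [  4.   -9.6 159.6] [-0.     0.    -0.015] j7 -0.4 F [-0.  -0.6 -1.8] gap 58.3 gf 56.97238504886627 t 12.3
```

>>> {"fn": "send_rows", "kwargs": {
  "deltas": [
    [3.7, -7.6, 40, 0, 0, -0.015, 0.1],
    [3.7, -7.6, 90, 0, 0, -0.015, 0.1],
    [3.7, -7.6, 140, 0, 0, -0.015, 0.1],
    [3.7, -7.6, 170, 0, 0, -0.015, 0.1],
    [3.7, -7.6, 185, 0, 0, -0.015, 0.1],
    [3.7, -7.6, 190, 0, 0, -0.015, 0.1],
    [3.7, -7.6, 190, 0, 0, -0.015, 0.1],
    [3.7, -7.6, 190, 0, 0, -0.015, 0.1]
  ]
}}

```text
time: 13.3
tool_pos: [0.5295, 0.1173, 0.0104]
orientation: [2.064, 2.368, 0.002]
ft_force: [-0.4, 0.4, -2.4]
finger_gap: 0.0585
gripper_force: 57.0
```

```bash
python3 - <<'E'
from h import *
go(529,115.9,-2,7.75)
E
```

```text
go [-1.3 -0.7 12.4] [ 0.001 -0.     0.002] j7 -0.51 F [-0.4  0.4 -2.4] gap 58.5 gf 56.95327699184418 t 13.3
```

>>> {"fn": "send_rows", "kwargs": {
  "deltas": [
    [-1.3, -0.7, 3, 0, 0, 0.002, 0.1],
    [-1.3, -0.7, 6, 0, 0, 0.002, 0.1],
    [-1.3, -0.7, 8, 0, 0, 0.002, 0.1],
    [-1.3, -0.7, 9.5, 0, 0, 0.002, 0.1],
    [-1.3, -0.7, 10.5, 0, 0, 0.002, 0.1],
    [-1.3, -0.7, 10.5, 0, 0, 0.002, 0.1]
  ]
}}

```text
time: 14.05
tool_pos: [0.5284, 0.1159, -0.001]
orientation: [-2.066, -2.366, 0.0]
ft_force: [-0.2, 0.3, -2.5]
finger_gap: 0.0586
gripper_force: 57.0
```

>>> {"fn": "send_rows", "kwargs": {
  "deltas": [
    [0, 0, 0.7, 0, 0, 0, 0.1],
    [0, 0, 1.2, 0, 0, 0, 0.1],
    [0, 0, 1.2, 0, 0, 0, 0.1]
  ]
}}

```text
time: 14.42
tool_pos: [0.5285, 0.1159, -0.002]
orientation: [2.067, 2.366, 0.0]
ft_force: [-0.8, -0.3, 3.7]
finger_gap: 0.0584
gripper_force: 57.7
```

>>> {"fn": "send_rows", "kwargs": {
  "deltas": [
    [0, 0, 0, 0, 0, 0, 0.45],
    [0, 0, 0, 0, 0, 0, 0.6],
    [0, 0, 0, 0, 0, 0, 0.8],
    [0, 0, 0, 0, 0, 0, 1],
    [0, 0, -20, 0, 0, 0, 1],
    [0, 0, -60, 0, 0, 0, 1],
    [0, 0, -120, 0, 0, 0, 1],
    [0, 0, -160, 0, 0, 0, 1]
  ]
}}

```text
time: 15.42
tool_pos: [0.5287, 0.1159, 0.1603]
orientation: [2.066, 2.366, 0.002]
ft_force: [-0.2, -0.2, -1.5]
finger_gap: 0.0851
gripper_force: 0.0
```

```bash
python3 - <<'E'
from h import *
px,K,T=grab("wrist","w9");P=rect(cont(px[...,1].astype(int)-px[...,0]>25,(150,60,420,330)),.017,K,T,"slab")
V=px.max(2)
cv2.imwrite("pics/c9.png",px[...,::-1])
go(516.7,-67.3,150,15.5)
E
```

```text
slab [529. 116.] [ 59.7 118.5] 7.7
go [-180.3  -38.    13.8] [ 0.006 -0.001 -0.136] j7 -0.43 F [ 1.2 -0.8  7.1] gap 85.5 gf 0.0 t 15.475
```

View pics/c9.png

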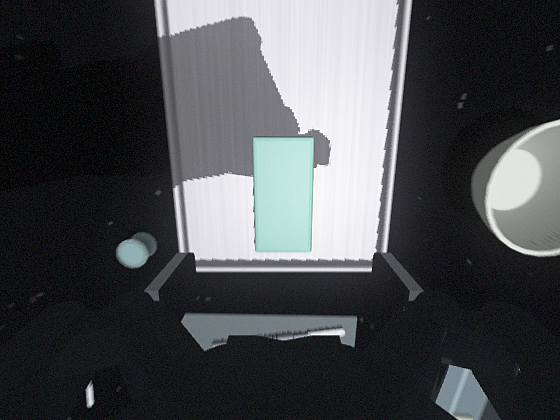

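The slab lies at (529,116) with a yaw of 7.7°, centred in the right half: its corners are at (254,136) and (312,251), evenly between the side walls. Next is the spatula.

>>> {"fn": "send_rows", "kwargs": {
  "deltas": [
    [-30, -6, 0, 0, 0, 0.187, 0.2],
    [-70, -14, 5, 0, 0, 0.374, 0],
    [-110, -22, 10, 0, 0, 0.56, -0.3],
    [-150, -30, 13.8, 0, 0, 0.747, -0.3],
    [-180.3, -38, 13.8, 0, 0, 0.93, -0.3],
    [-180.3, -38, 13.8, 0, 0, 1.12, -0.3],
    [-180.3, -38, 13.8, 0, 0, 1.3, -0.3],
    [-180.3, -38, 13.8, 0, 0, 1.435, -0.3]
  ]
}}

```text
time: 16.48
tool_pos: [0.5151, -0.0679, 0.144]
orientation: [-3.114, -0.416, -0.0]
ft_force: [-0.8, 0.7, 0.2]
finger_gap: 0.0304
gripper_force: 0.0
```

>>> {"fn": "send_rows", "kwargs": {
  "deltas": [
    [0, 0, 0, 0, 0, 0, -0.3],
    [0, 0, 0, 0, 0, 0, -0.3]
  ]
}}

```text
time: 16.73
tool_pos: [0.5151, -0.0679, 0.144]
orientation: [-3.112, -0.429, 0.0]
ft_force: [0.3, 0.9, 0.3]
finger_gap: 0.03
gripper_force: 0.0
```

```bash
python3 - <<'E'
from h import *
go(516.7,-67.3,150,-74.5)
px,K,T=grab("wrist","w10")
cv2.imwrite("pics/c10.png",px[...,::-1])
t=np.radians(15.5);u=np.array([np.cos(t),np.sin(t)])
for s in(-50,0,50,111): print(s,proj([*(np.array([516.7,-67.3])+s*u)/1000,.01],K,T).round(1))
E
```

```text
go [ 1.7 -0.1 -6. ] [-0.     0.     0.004] j7 -1.14 F [0.3 0.9 0.3] gap 30.0 gf 0.0 t 16.725
-50 [[283.1 245.1]]
0 [[283.3 197.8]]
50 [[283.5 145.9]]
111 [[283.8  75.7]]
```

View pics/c10.png

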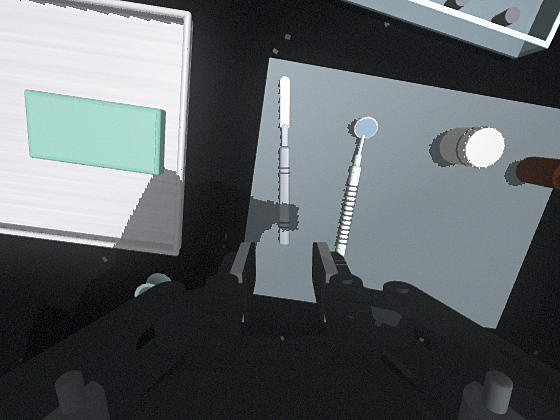

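The spatula lies on column 284, with its handle end at row 244 and its blade tip at row 75, just as predicted. The mirror runs from (341,252) to (366,117). Now I descend.

>>> {"fn": "send_rows", "kwargs": {
  "deltas": [
    [1.7, 0.5, 40, 0, 0, 0.004, -0.3],
    [1.7, 0.5, 80, 0, 0, 0.004, -0.3],
    [1.7, 0.5, 104, 0, 0, 0.004, -0.3],
    [1.7, 0.5, 110, 0, 0, 0.004, -0.3],
    [1.7, 0.5, 114, 0, 0, 0.004, -0.3],
    [1.7, 0.5, 118, 0, 0, 0.004, -0.3],
    [1.7, 0.5, 118, 0, 0, 0.004, -0.3]
  ]
}}

```text
time: 17.65
tool_pos: [0.517, -0.0679, 0.0263]
orientation: [-3.114, -0.418, -0.001]
ft_force: [-0.6, 0.6, 0.2]
finger_gap: 0.0297
gripper_force: 0.0
```

>>> {"fn": "send_rows", "kwargs": {
  "deltas": [
    [0, 0, 2, 0, 0, 0, -0.3],
    [0, 0, 4, 0, 0, 0, -0.3],
    [0, 0, 4, 0, 0, 0, -0.3]
  ]
}}

```text
time: 18.02
tool_pos: [0.5168, -0.0679, 0.0219]
orientation: [-3.114, -0.418, 0.0]
ft_force: [0.1, 0.6, -0.1]
finger_gap: 0.0301
gripper_force: 0.0
```

>>> {"fn": "send_rows", "kwargs": {
  "deltas": [
    [0, 0, 2, 0, 0, 0, -0.3],
    [0, 0, 4, 0, 0, 0, -0.3],
    [0, 0, 4, 0, 0, 0, -0.3]
  ]
}}

```text
time: 18.4
tool_pos: [0.5168, -0.0679, 0.0179]
orientation: [-3.114, -0.418, 0.0]
ft_force: [-0.6, 0.5, 1.1]
finger_gap: 0.0301
gripper_force: 0.0
```

>>> {"fn": "send_rows", "kwargs": {
  "deltas": [
    [0, 0, 2, 0, 0, 0, -0.3],
    [0, 0, 4, 0, 0, 0, -0.3],
    [0, 0, 4, 0, 0, 0, -0.3]
  ]
}}

```text
time: 18.77
tool_pos: [0.5168, -0.0678, 0.0138]
orientation: [-3.113, -0.418, 0.0]
ft_force: [0.4, 0.1, -0.1]
finger_gap: 0.03
gripper_force: 0.0
```

>>> {"fn": "send_rows", "kwargs": {
  "deltas": [
    [0, 0, 2, 0, 0, 0, -0.3],
    [0, 0, 4, 0, 0, 0, -0.3],
    [0, 0, 4, 0, 0, 0, -0.3]
  ]
}}

```text
time: 19.15
tool_pos: [0.5168, -0.0679, 0.0098]
orientation: [-3.114, -0.418, 0.0]
ft_force: [0.4, 1.1, 0.1]
finger_gap: 0.0303
gripper_force: 0.0
```

>>> {"fn": "send_rows", "kwargs": {
  "deltas": [
    [0, 0, 2, 0, 0, 0, -0.3],
    [0, 0, 3, 0, 0, 0, -0.3],
    [0, 0, 3, 0, 0, 0, -0.3]
  ]
}}

```text
time: 19.52
tool_pos: [0.5168, -0.0679, 0.0069]
orientation: [-3.114, -0.418, 0.0]
ft_force: [0.0, 0.5, 0.0]
finger_gap: 0.0299
gripper_force: 0.0
```

>>> {"fn": "send_rows", "kwargs": {
  "deltas": [
    [0, 0, 0, 0, 0, 0, -0.5],
    [0, 0, 0, 0, 0, 0, -0.6],
    [0, 0, 0, 0, 0, 0, -0.7],
    [0, 0, 0, 0, 0, 0, -0.9],
    [0, 0, 0, 0, 0, 0, -0.9]
  ],
  "newtons": 40
}}

```text
time: 20.15
tool_pos: [0.5169, -0.0678, 0.007]
orientation: [-3.114, -0.418, -0.0]
ft_force: [0.0, 0.6, -0.2]
finger_gap: 0.0039
gripper_force: 0.0
```

>>> {"fn": "send_rows", "kwargs": {
  "deltas": [
    [0, 0, 1, 0, 0, 0, -0.9],
    [0, 0, 2, 0, 0, 0, -0.9],
    [0, 0, 2, 0, 0, 0, -0.9]
  ]
}}

```text
time: 20.52
tool_pos: [0.5169, -0.0679, 0.0057]
orientation: [-3.114, -0.418, -0.001]
ft_force: [-3.2, -0.7, 20.5]
finger_gap: 0.004
gripper_force: 9.7
```

>>> {"fn": "send_rows", "kwargs": {
  "deltas": [
    [0, 0, 1, 0, 0, 0, -0.9],
    [0, 0, 2, 0, 0, 0, -0.9],
    [0, 0, 2, 0, 0, 0, -0.9]
  ]
}}

```text
time: 20.9
tool_pos: [0.517, -0.068, 0.0053]
orientation: [3.114, 0.417, 0.002]
ft_force: [-12.5, 2.2, 62.7]
finger_gap: 0.0041
gripper_force: 30.9
```

>>> {"fn": "send_rows", "kwargs": {
  "deltas": [
    [0, 0, -4, 0, 0, 0, -0.9],
    [0, 0, -8, 0, 0, 0, -0.5],
    [0, 0, -8, 0, 0, 0, -0.3],
    [0, 0, -8, 0, 0, 0, -0.3],
    [0, 0, -4, 0, 0, 0, -0.3],
    [0, 0, 0, 0, 0, 0, -0.3],
    [0, 0, 2, 0, 0, 0, -0.3],
    [0, 0, 2, 0, 0, 0, -0.3]
  ]
}}

```text
time: 21.9
tool_pos: [0.5168, -0.0679, 0.0008]
orientation: [-3.113, -0.418, 0.001]
ft_force: [-0.1, 0.2, 0.6]
finger_gap: 0.0298
gripper_force: 0.0
```

```bash
python3 - <<'E'
from h import *
go(516.7,-67.3,-1,-74.5)
E
```

```text
go [ 0.1 -0.6  1.8] [-0.     0.    -0.004] j7 -1.13 F [-0.1  0.2  0.6] gap 29.8 gf 0.0 t 21.9
```

>>> {"fn": "send_rows", "kwargs": {
  "deltas": [
    [0, 0, 1.5, 0, 0, 0, -0.3],
    [0, 0, 1.5, 0, 0, 0, -0.5],
    [0, 0, 1.5, 0, 0, 0, -0.7],
    [0, 0, 1.5, 0, 0, 0, -0.9],
    [0, 0, 1.5, 0, 0, 0, -0.9],
    [0, 0, 1.5, 0, 0, 0, -0.9]
  ],
  "newtons": 40
}}

```text
time: 22.65
tool_pos: [0.5169, -0.0679, -0.0003]
orientation: [-3.114, -0.418, -0.0]
ft_force: [-1.4, 0.4, 6.4]
finger_gap: 0.0084
gripper_force: 39.4
```

>>> {"fn": "send_rows", "kwargs": {
  "deltas": [
    [0, 0, -2, 0, 0, 0, -0.95],
    [0, 0, -6, 0, 0, 0, -0.95],
    [0, 0, -12, 0, 0, 0, -0.95],
    [0, 0, -12, 0, 0, 0, -0.95]
  ]
}}

```text
time: 23.15
tool_pos: [0.5172, -0.0679, 0.012]
orientation: [3.114, 0.418, 0.001]
ft_force: [-0.2, -0.5, 0.5]
finger_gap: 0.0087
gripper_force: 39.1
```

```bash
python3 - <<'E'
from h import *
go(529,116,120,7.75)
px,K,T=grab("wrist","w11")
cv2.imwrite("pics/c11.png",cv2.convertScaleAbs(px,alpha=1.5)[...,::-1])
E
```

```text
go [  60.  -174.2 -107.9] [ 1.000e-03 -1.000e-03 -1.439e+00] j7 -1.13 F [-0.2 -0.5  0.5] gap 8.7 gf 39.10883903503418 t 23.15
```

View pics/c11.png

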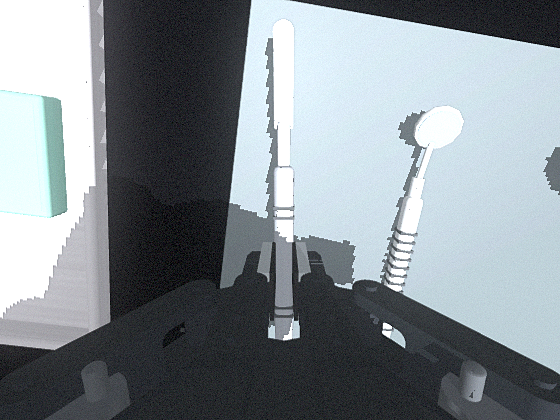

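The spatula is held upright in the image along column 284, its tip at row 18, and clear of the mat by its shadow; the mirror is beside it at (440,127).

```bash
python3 - <<'E'
from h import *
px,K,T=load("w11")
o=get_obs();Q=R.from_rotvec(o["orientation"])
for z in(.017,.020,.022):
    print(Q.inv().apply(ray([[284,18],[284,165]],z,K,T)-o["tool_pos"])[:,:2].round(4).tolist())
E
```

```text
[[0.1125, 0.0003], [0.0498, 0.0004]]
[[0.1115, 0.0003], [0.0501, 0.0004]]
[[0.1109, 0.0003], [0.0504, 0.0004]]
```

>>> {"fn": "send_rows", "kwargs": {
  "deltas": [
    [0, 0, -50, 0, 0, 0, -0.95],
    [0, 0, -95, 0, 0, -0.1, -0.95],
    [10, -30, -108, 0, 0, -0.28, -0.95],
    [25, -70, -108, 0, 0, -0.46, -0.95],
    [40, -110, -108, 0, 0, -0.64, -0.95],
    [50, -150, -108, 0, 0, -0.82, -0.95],
    [60, -174.2, -108, 0, 0, -1.0, -0.95],
    [60, -174.2, -108, 0, 0, -1.18, -0.95]
  ]
}}

```text
time: 24.2
tool_pos: [0.5286, 0.1183, 0.1194]
orientation: [-2.345, -2.089, -0.001]
ft_force: [0.2, -1.1, -0.1]
finger_gap: 0.0084
gripper_force: 39.2
```

>>> {"fn": "send_rows", "kwargs": {
  "deltas": [
    [0, 0, 0, 0, 0, -0.18, -0.95],
    [0, 0, 0, 0, 0, -0.26, -0.95],
    [0, 0, 0, 0, 0, -0.26, -0.95],
    [0, 0, 0, 0, 0, -0.26, -0.95]
  ]
}}

```text
time: 24.7
tool_pos: [0.5288, 0.1159, 0.1195]
orientation: [-2.068, -2.365, -0.0]
ft_force: [-0.2, 0.0, -1.3]
finger_gap: 0.008
gripper_force: 39.2
```

```bash
python3 - <<'E'
from h import *
go(529,116,25,7.75)
E
```

```text
go [ 0.   0.2 94.5] [-0.    -0.    -0.001] j7 -0.46 F [-0.2  0.  -1.3] gap 8.0 gf 39.20387864112854 t 24.7
```

>>> {"fn": "send_rows", "kwargs": {
  "deltas": [
    [0, 0.2, 40, 0, 0, 0, -0.95],
    [0, 0.2, 75, 0, 0, 0, -0.95],
    [0, 0.2, 92, 0, 0, 0, -0.95],
    [0, 0.2, 98, 0, 0, 0, -0.95],
    [0, 0.2, 102, 0, 0, 0, -0.95],
    [0, 0.2, 103.5, 0, 0, 0, -0.95],
    [0, 0.2, 103.5, 0, 0, 0, -0.95]
  ]
}}

```text
time: 25.58
tool_pos: [0.5293, 0.116, 0.0165]
orientation: [2.065, 2.367, 0.001]
ft_force: [0.7, 0.2, -0.4]
finger_gap: 0.0082
gripper_force: 39.2
```

>>> {"fn": "send_rows", "kwargs": {
  "deltas": [
    [0, 0, 0.7, 0, 0, 0, -0.95],
    [0, 0, 1.2, 0, 0, 0, -0.95],
    [0, 0, 1.2, 0, 0, 0, -0.95]
  ]
}}

```text
time: 25.95
tool_pos: [0.529, 0.116, 0.0148]
orientation: [-2.065, -2.367, -0.0]
ft_force: [-0.2, 0.2, 0.3]
finger_gap: 0.0079
gripper_force: 39.2
```

Expected contact is at 14.7, so I'll go a touch lower.

>>> {"fn": "send_rows", "kwargs": {
  "deltas": [
    [0, 0, 0.4, 0, 0, 0, -0.95],
    [0, 0, 0.7, 0, 0, 0, -0.95],
    [0, 0, 0.7, 0, 0, 0, -0.95]
  ]
}}

```text
time: 26.32
tool_pos: [0.5291, 0.116, 0.0146]
orientation: [2.065, 2.367, 0.0]
ft_force: [-2.5, -0.3, 12.5]
finger_gap: 0.0081
gripper_force: 40.7
```

>>> {"fn": "send_rows", "kwargs": {
  "deltas": [
    [0, 0, -0.4, 0, 0, 0, -0.95],
    [0, 0, -0.4, 0, 0, 0, -0.7],
    [0, 0, -0.4, 0, 0, 0, -0.5],
    [0, 0, -0.4, 0, 0, 0, -0.3],
    [0, 0, -0.4, 0, 0, 0, -0.3],
    [0, 0, -30, 0, 0, 0, 0],
    [0, 0, -80, 0, 0, 0, 0],
    [0, 0, -125, 0, 0, 0, 0]
  ]
}}

```text
time: 27.32
tool_pos: [0.5289, 0.116, 0.1407]
orientation: [-2.065, -2.367, -0.0]
ft_force: [0.5, -0.8, 0.2]
finger_gap: 0.0427
gripper_force: 0.0
```

```bash
python3 - <<'E'
from h import *
px,K,T=grab("wrist","w12")
u=np.array([-np.sin(np.radians(7.75)),np.cos(np.radians(7.75))]);n=np.array([u[1],-u[0]])
G=(px[...,1].astype(int)-px[...,0]>25).astype(np.uint8)
G2=cv2.morphologyEx(G,cv2.MORPH_CLOSE,np.ones((25,25),np.uint8))
P=rect(cont(G2,(150,60,420,330)),.017,K,T,"slab")
# spatula across-position: grey-not-green pixels in slab
hh=((G2>0)&(G==0)).astype(np.uint8)
c=cont(hh,(150,60,420,330));print(c.min(0),c.max(0));Q=rect(c,.025,K,T,"spat")
for s in(-50,0,50,111): print(s,proj([*(np.array([529,116])+s*u)/1000,.025],K,T).round(1))
go(610.2,-212.7,140,97.75)
E
```

```text
slab [529. 116.] [ 59.8 119.3] 7.69
[278. 137.] [289. 254.]
spat [528.8 120.6] [ 10.  110.4] 7.54
-50 [[282.9 253.4]]
0 [[282.9 203.5]]
50 [[283.  148.4]]
111 [[283.   73.3]]
go [-337.    34.3    5.6] [ 0.005  0.004 -1.57 ] j7 -0.45 F [2.  1.1 9.4] gap 43.0 gf 0.0 t 27.375
```

The spatula lies centred on the slab at (528.8, …) with a yaw of 7.5°. Now the jar.

>>> {"fn": "send_rows", "kwargs": {
  "deltas": [
    [-50, 5, 0, 0, 0, 0.187, 0],
    [-100, 10, 0, 0, 0, 0.374, 0.1],
    [-150, 15, 0, 0, 0, 0.56, 0.2],
    [-200, 20, 0, 0, 0, 0.747, 0.2],
    [-250, 25, 0, 0, 0, 0.93, 0.2],
    [-300, 30, 0, 0, 0, 1.12, 0.2],
    [-337, 34.3, 0, 0, 0, 1.3, 0.2],
    [-337, 34.3, 0, 0, 0, 1.48, 0.2]
  ]
}}

```text
time: 28.38
tool_pos: [0.6083, -0.2164, 0.1386]
orientation: [3.122, 0.341, -0.001]
ft_force: [-0.1, 1.3, 0.2]
finger_gap: 0.0512
gripper_force: 0.0
```

>>> {"fn": "send_rows", "kwargs": {
  "deltas": [
    [0, 0, 0, 0, 0, 0.09, 0.2],
    [0, 0, 0, 0, 0, 0.09, 0.2],
    [0, 0, 0, 0, 0, 0.09, 0.2]
  ]
}}

```text
time: 28.75
tool_pos: [0.6087, -0.2132, 0.139]
orientation: [-3.134, -0.218, 0.0]
ft_force: [-0.4, 0.3, 0.6]
finger_gap: 0.0514
gripper_force: 0.0
```

```bash
python3 - <<'E'
from h import *
px,K,T=grab("wrist","w13")
V=px.max(2)
c=cont(px.min(2)>225,(200,80,370,260));print(c.min(0),c.max(0));rect(c,.044,K,T,"jar")
print(ray([list(cv2.minEnclosingCircle(c)[0])],.044,K,T)*1000, cv2.minEnclosingCircle(c)[1])
# bottle: reddish/dark on mat
b=(px[...,0].astype(int)-px[...,2]>25)
c=cont(b,(280,60,540,330));print(c.min(0),c.max(0));rect(c,.03,K,T,"amber")
go(610.2,-212.7,5,-82.25)
E
```

```text
[200.  80.] [328. 108.]
jar [ 698.6 -185.2] [20.4 98.7] 7.99
[[ 705.57435198 -184.44822398   44.        ]] 64.1581039428711
[359. 199.] [388. 236.]
amber [ 608.6 -290.8] [34.  26.2] 54.42
go [  1.6  -0.3 134.1] [-0.     0.     0.003] j7 -1.09 F [-1.   0.3  0.4] gap 51.6 gf 0.0 t 28.8
```

```bash
python3 - <<'E'
from h import *
px,K,T=load("w13")
p=proj([.6102,-.2127,.044],K,T)[0];print(p)
x,y=p.astype(int)
c=cont(px.min(2)>225,(x-35,y-35,x+35,y+35));(cc,r)=cv2.minEnclosingCircle(c);print(c.min(0),c.max(0),cc,r,ray([cc],.044,K,T)*1000)
# bottle cap: darkest near
q=proj([.605,-.2885,.068],K,T)[0];print("cap pred",q,proj([.605,-.2885,.044],K,T)[0],proj([.605,-.2885,.002],K,T)[0])
x,y=q.astype(int)
print(px.max(2)[y-40:y+60:5,x-50:x+40:5])
E
```

```text
[283.14038731 208.00678846]
[266. 188.] [305. 215.] (285.5, 207.5) 20.012596130371094 [[ 610.92607369 -214.63908893   44.        ]]
cap pred [377.03809147 234.96004321] [368.51721593 225.43253005] [356.82828537 212.36269477]
[[224 225 226 227 227 227 223 226 225 226 225 224 224 224  54  49  51  52]
 [225 226 226 224 224 226 125  75 125 223 225 223 226 228  49  53  52  47]
 [227 226 223 227  91  78  78  78  86  82 233 223 226 229  52  47  56  49]
 [225 225 224  98 117  77  82  77  72 131 130 246 223 237  67  44  50  50]
 [222 224 226 108 118  82  78  97 120 128 135 132 243 247 117  52  53  50]
 [225 222 225 114 114  86  78 116  90  54  52  58 126  52  50  48  52  47]
 [225 224 222 226 100 111  63 113  53  75  55  53  61  33  47  49  52  53]
 [224 222 224 222 224 221 225 108  55  58  52  50  52  44  54  47  52  54]
 [221 222 224 223 221 221 223 230 104  67  48  65 191  48  52  51  50  52]
 [220 221 221 219 218 219 220 218 218 220 229 224 219  51  49  48  56  50]
 [219 221 148 155 151 218 218 222 220 219 220 219 225  53  46  48  52  49]
 [221 227  59 159 149 233 219 218 216 219 216 213 232  48  47  46  50  50]
 [218 231  60  55 148 144  92 236 217 221 218 219 180  50  51  45  48  45]
 [218 234  61  64 151 147  92  61 156 217 218 214  52  50  46  48  48  49]
 [218 230  61  57  47 129 149  58  56 219 216 214  28  47  49  46  45  48]
 [218 238  57  62  61 155 128 131  58  57 215 211  42  42  42  41  48  45]
 [216 180  58  61  57  50 146 128  52  55 154 212  44  43  44  50  48  43]
 [215 233  60  54  56  57 140  53  57  61  57  57  40  50  43  46  36  41]
 [211 217  54  57  51  54 150  57  59  64  76  82  54  61  45  46  44  35]
 [214 212  55  55  53  58  58  52  53  55  51  48  53  57  31  38  41  39]]
```

>>> {"fn": "send_rows", "kwargs": {
  "deltas": [
    [2, 0.7, 40, 0, 0, 0.003, 0.2],
    [2, 0.7, 85, 0, 0, 0.003, 0.2],
    [2, 0.7, 110, 0, 0, 0.003, 0.2],
    [2, 0.7, 125, 0, 0, 0.003, 0.2],
    [2, 0.7, 133, 0, 0, 0.003, 0.2],
    [2, 0.7, 133, 0, 0, 0.003, 0.2]
  ]
}}

```text
time: 29.55
tool_pos: [0.6109, -0.2137, 0.0064]
orientation: [-3.135, -0.21, -0.0]
ft_force: [-0.5, 0.5, -0.5]
finger_gap: 0.0517
gripper_force: 0.0
```

>>> {"fn": "send_rows", "kwargs": {
  "deltas": [
    [0, 0, 0, 0, 0, 0, 0],
    [0, 0, 0, 0, 0, 0, -0.15],
    [0, 0, 0, 0, 0, 0, -0.3],
    [0, 0, 0, 0, 0, 0, -0.5],
    [0, 0, 0, 0, 0, 0, -0.5]
  ],
  "newtons": 35
}}

```text
time: 30.18
tool_pos: [0.6111, -0.2138, 0.0069]
orientation: [3.134, 0.21, 0.001]
ft_force: [-1.6, -0.3, 7.5]
finger_gap: 0.0327
gripper_force: 34.2
```

>>> {"fn": "send_rows", "kwargs": {
  "deltas": [
    [0, 0, -2, 0, 0, 0, -0.5],
    [0, 0, -6, 0, 0, 0, -0.5],
    [0, 0, -12, 0, 0, 0, -0.5],
    [0, 0, -12, 0, 0, 0, -0.5]
  ]
}}

```text
time: 30.68
tool_pos: [0.611, -0.2138, 0.0187]
orientation: [3.134, 0.21, 0.001]
ft_force: [0.1, -0.6, -1.2]
finger_gap: 0.0327
gripper_force: 34.8
```

```bash
python3 - <<'E'
from h import *
import math
a=math.radians(7.75)
def tray(x,y): return 518.8+x*math.cos(a)-y*math.sin(a),191.2+x*math.sin(a)+y*math.cos(a)
u=np.array([-math.sin(a),math.cos(a)]);n=np.array([math.cos(a),math.sin(a)])
S=np.array([529.,116.])
jar=S+n*(30+15+17)+u*30; bot=S+n*(30+15+13)-u*30
print("jar",jar,"bottle",bot,"mirror",tray(0,76))
go(*jar,140,-82.25)
E
```

```text
jar [586.38815773 154.0867346 ] bottle [590.51574996  94.09537703] mirror (508.551329299197, 266.50580820140306)
go [  24.7 -367.8 -121.4] [ 0.    -0.001 -0.001] j7 -1.09 F [ 0.1 -0.6 -1.2] gap 32.7 gf 34.751731753349304 t 30.675
```

>>> {"fn": "send_rows", "kwargs": {
  "deltas": [
    [0, 0, -55, 0, 0, 0, -0.5],
    [3, -30, -100, 0, 0, 0, -0.5],
    [6, -85, -121, 0, 0, 0, -0.5],
    [10, -140, -121, 0, 0, 0, -0.5],
    [14, -200, -121, 0, 0, 0, -0.5],
    [18, -260, -121, 0, 0, 0, -0.5],
    [22, -315, -121, 0, 0, 0, -0.5],
    [24.7, -355, -121, 0, 0, 0, -0.5]
  ]
}}

```text
time: 31.68
tool_pos: [0.5874, 0.1442, 0.1391]
orientation: [-3.134, -0.213, 0.0]
ft_force: [-0.0, -0.5, 0.3]
finger_gap: 0.0327
gripper_force: 35.1
```

>>> {"fn": "send_rows", "kwargs": {
  "deltas": [
    [0, -12.8, 20, 0, 0, 0, -0.5],
    [0, -12.8, 40, 0, 0, 0, -0.5],
    [0, -12.8, 40, 0, 0, 0, -0.5],
    [0, -12.8, 40, 0, 0, 0, -0.5]
  ]
}}

```text
time: 32.17
tool_pos: [0.5866, 0.1539, 0.0999]
orientation: [-3.134, -0.209, -0.001]
ft_force: [-0.3, 0.0, -0.6]
finger_gap: 0.0329
gripper_force: 35.1
```

```bash
python3 - <<'E'
from h import *
go(586.4,154.1,9,-82.25)
E
```

```text
go [-0.2 -0.2 90.9] [-0.    -0.001 -0.002] j7 -1.6 F [-0.3  0.  -0.6] gap 32.9 gf 35.116615913502756 t 32.175
```

>>> {"fn": "send_rows", "kwargs": {
  "deltas": [
    [-0.2, -0.2, 35, 0, 0, 0, -0.5],
    [-0.2, -0.2, 65, 0, 0, 0, -0.5],
    [-0.2, -0.2, 80, 0, 0, 0, -0.5],
    [-0.2, -0.2, 87, 0, 0, 0, -0.5],
    [-0.2, -0.2, 90, 0, 0, 0, -0.5],
    [-0.2, -0.2, 91.5, 0, 0, 0, -0.5],
    [-0.2, -0.2, 91.5, 0, 0, 0, -0.5]
  ]
}}

```text
time: 33.05
tool_pos: [0.5862, 0.1544, 0.0081]
orientation: [-3.134, -0.21, -0.001]
ft_force: [0.1, 0.1, 0.1]
finger_gap: 0.033
gripper_force: 35.1
```

>>> {"fn": "send_rows", "kwargs": {
  "deltas": [
    [0, 0, 0.6, 0, 0, 0, -0.5],
    [0, 0, 0.6, 0, 0, 0, -0.5]
  ]
}}

```text
time: 33.3
tool_pos: [0.5862, 0.1544, 0.0078]
orientation: [-3.134, -0.21, -0.001]
ft_force: [-3.8, -0.8, 10.6]
finger_gap: 0.0328
gripper_force: 36.3
```

Touching; release and go up.

>>> {"fn": "send_rows", "kwargs": {
  "deltas": [
    [0, 0, -0.4, 0, 0, 0, -0.5],
    [0, 0, -0.4, 0, 0, 0, -0.15],
    [0, 0, -0.4, 0, 0, 0, 0],
    [0, 0, -0.4, 0, 0, 0, 0.2],
    [0, 0, -40, 0, 0, 0, 0.2],
    [0, 0, -90, 0, 0, 0, 0.2],
    [0, 0, -140, 0, 0, 0, 0],
    [0, 0, -140, 0, 0, 0, 0]
  ]
}}

```text
time: 34.3
tool_pos: [0.5874, 0.1546, 0.1505]
orientation: [-3.133, -0.21, -0.008]
ft_force: [-0.4, 0.9, -0.4]
finger_gap: 0.0424
gripper_force: 0.0
```

```bash
python3 - <<'E'
from h import *
px,K,T=grab("wrist","w14")
p=proj([.5864,.1541,.045],K,T)[0];x,y=p.astype(int);print(p)
g=cv2.medianBlur(px.min(2),3);print(g[y-30:y+31:6,x-30:x+31:6])
go(607.5,-291.5,140,-82.25)
E
```

```text
[283.968005   208.48665834]
[[236 236 236 237 238 240 240 240 242 242 243]
 [234 234 236 236 241 142 240 240 240 241 243]
 [230 232 233 112 120 124 123 135 236 236 238]
 [234 238 125 146 240 241 242 213 242 238 239]
 [238 239 123 237 239 239 240 242 175 239 239]
 [116 119 155 235 236 238 238 238 239 234 235]
 [122 122 122 125 126 128 127 210 240 235 236]
 [121 122 122 126 128 127 127 126 239 237 238]
 [119 119 122 123 123 127 125 126 242 238 239]
 [119 120 119 122 122 121 123 124 120 121 123]
 [120 161 163 164 164 165 165 166 166 168 167]]
go [-38.7 444.8   8. ] [-0.001 -0.002 -0.001] j7 -1.61 F [ 0.3 -0.5 -0.8] gap 42.2 gf 0.0 t 34.35
```

>>> {"fn": "send_rows", "kwargs": {
  "deltas": [
    [-4, 55, 0, 0, 0, 0, 0],
    [-9, 115, 0, 0, 0, 0, 0],
    [-14, 175, 0, 0, 0, 0, 0],
    [-20, 235, 0, 0, 0, 0, 0],
    [-25, 295, 0, 0, 0, 0, 0],
    [-30, 355, 0, 0, 0, 0, 0],
    [-35, 410, 8, 0, 0, 0, 0],
    [-38.7, 444.8, 8, 0, 0, 0, 0]
  ]
}}

```text
time: 35.35
tool_pos: [0.6056, -0.2944, 0.137]
orientation: [-3.134, -0.207, 0.004]
ft_force: [0.2, 0.6, -1.0]
finger_gap: 0.0423
gripper_force: 0.0
```

>>> {"fn": "send_rows", "kwargs": {
  "deltas": [
    [0, 0, 0, 0, 0, 0, 0],
    [0, 0, 0, 0, 0, 0, 0]
  ]
}}

```text
time: 35.6
tool_pos: [0.6068, -0.2907, 0.138]
orientation: [-3.133, -0.211, 0.002]
ft_force: [-0.6, 0.1, 0.3]
finger_gap: 0.0427
gripper_force: 0.0
```

```bash
python3 - <<'E'
from h import *
px,K,T=grab("wrist","w15")
p=proj([[.6075,-.2915,.068],[.6075,-.2915,.044],[.6075,-.2915,.002]],K,T);print(p)
x,y=p[1].astype(int)
b=(px[...,0].astype(int)-px[...,2]>25);c=cont(b,(x-50,y-60,x+50,y+60));print("amber",c.min(0),c.max(0))
print(px[y-48:y+49:5,x-40:x+41:5,0])
go(607.5,-291.5,16,-82.25)
E
```

```text
[[284.70867768 217.50816862]
 [284.63722673 209.39949293]
 [284.53964849 198.32573815]]
amber [271. 187.] [300. 220.]
[[233 233 233 235 235 236 236 236 234 237 237 236 236 236 235 255  49]
 [233 232 233 232 234 238 234 235 236 235 237 237 237 237 237 247  57]
 [231 233 233 234 235 234 237 237 236 237 234 236 234 235 237 167  45]
 [231 232 234 234 235 235 236 235 235 235 235 235 235 233 234 103  60]
 [229 233 232 233 236 234 234 234 234 234 232 232 234 235 234  53  50]
 [231 232 233 234 235 234 234 249 107 146 235 234 234 236 234  23  54]
 [231 233 230 233 233 245 102  91  93  93  92 235 235 232 229  37  53]
 [123 230 230 231 239 115  87 139 140 147 102 246 232 232 232  49  51]
 [112 110 131 232 246 111 134 136  69 134 144 120 232 232 230  42 137]
 [114 116 115 204 118 113 111  55  86  91  63 139 229 229 229  47  59]
 [106 115 110 109 112 109  90  63  59  58  75 137 230 228 227  53  54]
 [108 106 115 111 116 110  88  62  72  65  50 110 121 226 227  56  49]
 [107 107 107 114 110 111 108  63  52  56 115 112 247 228 229  52  48]
 [111 115 108 111 111 110 114 114 114 110 107 111 232 225 227  55  60]
 [111 110 110 108 111 105 108  93 237 111 114 112 242 227 228  51  49]
 [114 103 110 113 110 107 239 223 227  94  91 106 237 224 229  52  58]
 [111 107 105 104 111  87 221 222 224 222 224 225 224 223 232  49  55]
 [105 110 105 109 105 223 224 223 223 222 223 224 222 223 234  51  50]
 [110 109 109 110  99 222 222 221 223 220 224 221 222 220 243  54  52]
 [110 101 106 105 221 220 218 221 218 218 219 220 220 219 245  56  50]]
go [  0.3   1.3 122.4] [-0.001  0.    -0.   ] j7 -0.99 F [-0.3  0.4  0.2] gap 42.5 gf 0.0 t 35.65
```

>>> {"fn": "send_rows", "kwargs": {
  "deltas": [
    [1.6, 2.8, 0, 0, 0, 0, 0.1],
    [1.6, 2.8, 40, 0, 0, 0, 0.1],
    [1.6, 2.8, 75, 0, 0, 0, 0.1],
    [1.6, 2.8, 100, 0, 0, 0, 0.1],
    [1.6, 2.8, 114, 0, 0, 0, 0.1],
    [1.6, 2.8, 114, 0, 0, 0, 0.1]
  ]
}}

```text
time: 36.4
tool_pos: [0.6088, -0.2939, 0.0246]
orientation: [-3.134, -0.21, 0.001]
ft_force: [0.1, -0.3, 0.2]
finger_gap: 0.0471
gripper_force: 0.0
```

>>> {"fn": "send_rows", "kwargs": {
  "deltas": [
    [0, 0, 0, 0, 0, 0, -0.15],
    [0, 0, 0, 0, 0, 0, -0.3],
    [0, 0, 0, 0, 0, 0, -0.4],
    [0, 0, 0, 0, 0, 0, -0.6],
    [0, 0, 0, 0, 0, 0, -0.6]
  ],
  "newtons": 30
}}

```text
time: 37.02
tool_pos: [0.6094, -0.2942, 0.0258]
orientation: [3.134, 0.21, 0.002]
ft_force: [-1.2, 2.1, 6.6]
finger_gap: 0.0248
gripper_force: 28.9
```

>>> {"fn": "send_rows", "kwargs": {
  "deltas": [
    [0, 0, -2, 0, 0, 0, -0.6],
    [0, 0, -6, 0, 0, 0, -0.6],
    [0, 0, -12, 0, 0, 0, -0.6],
    [0, 0, -12, 0, 0, 0, -0.6]
  ]
}}

```text
time: 37.52
tool_pos: [0.6091, -0.2944, 0.0376]
orientation: [3.134, 0.21, 0.001]
ft_force: [0.5, -0.2, -0.4]
finger_gap: 0.0246
gripper_force: 29.3
```

```bash
python3 - <<'E'
from h import *
go(590.5,94.1,150,-82.25)
E
```

```text
go [  33.4 -387.5 -112.5] [ 0.    -0.001 -0.002] j7 -0.98 F [ 0.5 -0.2 -0.4] gap 24.6 gf 29.279620349407196 t 37.525
```

>>> {"fn": "send_rows", "kwargs": {
  "deltas": [
    [0, 0, -55, 0, 0, 0, -0.6],
    [4, -30, -95, 0, 0, 0, -0.6],
    [8, -85, -112, 0, 0, 0, -0.6],
    [13, -145, -112, 0, 0, 0, -0.6],
    [18, -205, -112, 0, 0, 0, -0.6],
    [23, -265, -112, 0, 0, 0, -0.6],
    [28, -325, -112, 0, 0, 0, -0.6],
    [33.4, -375, -112, 0, 0, 0, -0.6]
  ]
}}

```text
time: 38.52
tool_pos: [0.5916, 0.0844, 0.1491]
orientation: [-3.134, -0.212, -0.0]
ft_force: [0.8, -0.7, -0.1]
finger_gap: 0.0248
gripper_force: 29.6
```

>>> {"fn": "send_rows", "kwargs": {
  "deltas": [
    [0, -12.5, 0, 0, 0, 0, -0.6],
    [0, -12.5, 20, 0, 0, 0, -0.6],
    [0, -12.5, 30, 0, 0, 0, -0.6],
    [0, -12.5, 30, 0, 0, 0, -0.6]
  ]
}}

```text
time: 39.02
tool_pos: [0.5902, 0.0935, 0.1186]
orientation: [3.134, 0.209, -0.002]
ft_force: [-0.2, -0.5, -1.3]
finger_gap: 0.0248
gripper_force: 29.6
```

```bash
python3 - <<'E'
from h import *
go(590.5,94.1,28,-82.25)
E
```

```text
go [ 0.5 -0.5 90.6] [ 0.     0.001 -0.002] j7 -1.52 F [-0.2 -0.5 -1.3] gap 24.8 gf 29.5929953455925 t 39.025
```

>>> {"fn": "send_rows", "kwargs": {
  "deltas": [
    [0.5, -0.5, 35, 0, 0, 0, -0.6],
    [0.5, -0.5, 65, 0, 0, 0, -0.6],
    [0.5, -0.5, 80, 0, 0, 0, -0.6],
    [0.5, -0.5, 87, 0, 0, 0, -0.6],
    [0.5, -0.5, 90, 0, 0, 0, -0.6],
    [0.5, -0.5, 91.2, 0, 0, 0, -0.6],
    [0.5, -0.5, 91.2, 0, 0, 0, -0.6]
  ]
}}

```text
time: 39.9
tool_pos: [0.591, 0.0949, 0.0283]
orientation: [-3.134, -0.21, -0.001]
ft_force: [-0.4, 0.4, -0.0]
finger_gap: 0.0247
gripper_force: 29.6
```

>>> {"fn": "send_rows", "kwargs": {
  "deltas": [
    [0, 0, 0.6, 0, 0, 0, -0.6],
    [0, 0, 0.6, 0, 0, 0, -0.6]
  ]
}}

```text
time: 40.15
tool_pos: [0.5908, 0.0948, 0.0273]
orientation: [-3.134, -0.21, -0.0]
ft_force: [0.2, -0.0, -0.8]
finger_gap: 0.0245
gripper_force: 29.6
```

>>> {"fn": "send_rows", "kwargs": {
  "deltas": [
    [0, 0, 0.4, 0, 0, 0, -0.6],
    [0, 0, 0.7, 0, 0, 0, -0.6],
    [0, 0, 0.7, 0, 0, 0, -0.6]
  ]
}}

```text
time: 40.52
tool_pos: [0.5909, 0.0949, 0.0268]
orientation: [-3.134, -0.21, -0.001]
ft_force: [-0.4, -0.9, 4.8]
finger_gap: 0.0243
gripper_force: 30.2
```

>>> {"fn": "send_rows", "kwargs": {
  "deltas": [
    [0, 0, 0, 0, 0, 0, -0.3],
    [0, 0, 0, 0, 0, 0, -0.15],
    [0, 0, 0, 0, 0, 0, -0.1],
    [0, 0, 0, 0, 0, 0, -0.1],
    [0, 0, -40, 0, 0, 0, -0.1],
    [0, 0, -90, 0, 0, 0, -0.1],
    [0, 0, -125, 0, 0, 0, -0.3],
    [0, 0, -125, 0, 0, 0, -0.3]
  ]
}}

```text
time: 41.52
tool_pos: [0.5917, 0.0949, 0.1539]
orientation: [-3.134, -0.21, -0.006]
ft_force: [0.1, 0.2, -1.4]
finger_gap: 0.0299
gripper_force: 0.0
```

```bash
python3 - <<'E'
from h import *
px,K,T=grab("wrist","w16")
p=proj([[.5905,.0941,.071],[.5905,.0941,.045],[.5905,.0941,.003],[.5864,.1541,.045]],K,T);print(p)
b=(px[...,0].astype(int)-px[...,2]>25);x,y=p[1].astype(int);c=cont(b,(x-60,y-60,x+60,y+60));print("amber",c.min(0),c.max(0))
# mirror from earlier w10 view: head and handle
px,K,T=load("w10");V=px.min(2).astype(int);H=cv2.cvtColor(px,cv2.COLOR_RGB2HSV)
c=cont((V>225),(335,100,385,256));print(c.min(0),c.max(0))
# centreline per row
pts=[]
for r in range(150,252,4):
    k=np.where(V[r,325:375]>190)[0]+325
    if len(k): pts.append((k.mean(),r))
P=ray(pts,.009,K,T)[:,:2]*1000;v=cv2.fitLine(P.astype(np.float32),cv2.DIST_HUBER,0,.01,.01).ravel();print("line",v,np.degrees(np.arctan2(v[1],v[0])),pts[0],pts[-1])
for uv,z in(((341,253),.0065),((366,117),.004),((358,138),.006)): print(uv,ray(uv,z,K,T)*1000)
E
```

```text
[[284.29730337 215.65308867]
 [284.22866473 207.6709809 ]
 [284.14167465 197.5547505 ]
 [217.71787504 203.41022608]]
amber [268. 195.] [295. 213.]
[350. 166.] [360. 185.]
line [ 9.8822612e-01  1.5300062e-01  5.3946564e+02 -1.3086261e+02] 8.800857 (np.float64(360.0), 150) (np.float64(341.0), 250)
(341, 253) [[ 475.10853885 -141.98719376    6.5       ]]
(366, 117) [[ 611.14301191 -121.30607758    4.        ]]
(358, 138) [[ 590.93096067 -120.0005749     6.        ]]
```

```bash
python3 - <<'E'
from h import *
px,K,T=load("top0")
A=ray((305.8,242),.009,K,T)[0]*1000;B=ray((296.8,173.8),.005,K,T)[0]*1000;d=(B-A)[:2];print(A,B,np.hypot(*d),np.degrees(np.arctan2(d[1],d[0])))
u=d/np.hypot(*d);print("mid",(A[:2]+u*70+B[:2]-u*96)/2)
go(532,-131,150,-81)
E
```

```text
[ 447.05968331 -144.06673566    9.        ] [ 610.23072861 -120.2082995     5.        ] 164.90607933978802 8.318687554868868
mid [ 515.78198347 -134.01834375]
go [-88.6 216.    2. ] [-0.    -0.001 -0.023] j7 -1.52 F [-1.1  0.5 -0.7] gap 29.9 gf 0.0 t 41.575
```

```bash
python3 - <<'E'
from h import *
go(516,-134,130,-81.2)
E
```

```text
go [-104.9  216.9   22. ] [-0.    -0.001 -0.02 ] j7 -1.52 F [-1.1  0.5 -0.7] gap 29.9 gf 0.0 t 41.575
```

>>> {"fn": "send_rows", "kwargs": {
  "deltas": [
    [-20, 40, 0, 0, 0, -0.02, -0.3],
    [-45, 90, 0, 0, 0, -0.02, -0.3],
    [-70, 145, 0, 0, 0, -0.02, -0.3],
    [-95, 195, 12, 0, 0, -0.02, -0.3],
    [-104.9, 216.9, 22, 0, 0, -0.02, -0.3],
    [-104.9, 216.9, 22, 0, 0, -0.02, -0.3],
    [-104.9, 216.9, 22, 0, 0, -0.02, -0.3]
  ]
}}

```text
time: 42.45
tool_pos: [0.5158, -0.1332, 0.1291]
orientation: [-3.131, -0.242, 0.001]
ft_force: [-1.1, -0.1, -0.5]
finger_gap: 0.0298
gripper_force: 0.0
```

```bash
python3 - <<'E'
from h import *
px,K,T=grab("wrist","w17")
o=get_obs();Q=R.from_rotvec(o["orientation"])
print(proj([[.516,-.134,.011],[.447,-.144,.007],[.610,-.1205,.005]],K,T))
# edges vs mat: print rows' gray-difference
g=px.astype(int);V=g.min(2)
for r in list(range(50,130,5))+list(range(130,262,8)):
    a=V[r,230:340]; m=np.median(a); k=np.where(abs(a-m)>25)[0]+230
    print(r,int(m),k.min() if len(k) else None,k.max() if len(k) else None,len(k))
E
```

```text
[[284.40478314 203.23890936]
 [283.57201961 269.32383952]
 [285.83220368  95.63882645]]
50 141 314 339 26
55 140 None None 0
60 140 None None 0
65 140 None None 0
70 140 None None 0
75 141 None None 0
80 140 None None 0
85 141 None None 0
90 140 None None 0
95 141 277 292 16
100 141 274 296 18
105 141 270 297 26
110 142 272 296 20
115 141 275 293 14
120 141 281 286 6
125 140 283 286 4
130 140 282 287 6
138 140 281 288 8
146 139 282 288 7
154 139 279 289 11
162 139 280 289 10
170 137 278 289 12
178 138 279 289 11
186 137 278 289 7
194 137 230 289 18
202 135 230 289 33
210 82 280 339 52
218 74 306 339 34
226 74 281 339 43
234 74 280 339 44
242 127 230 324 55
250 118 230 336 54
258 92 230 339 82
```

>>> {"fn": "send_rows", "kwargs": {
  "deltas": [
    [1.2, 0.4, 40, 0, 0, 0, -0.3],
    [1.2, 0.4, 80, 0, 0, 0, -0.3],
    [1.2, 0.4, 110, 0, 0, 0, -0.3],
    [1.2, 0.4, 122, 0, 0, 0, -0.3],
    [1.2, 0.4, 127, 0, 0, 0, -0.3],
    [1.2, 0.4, 129, 0, 0, 0, -0.3],
    [1.2, 0.4, 129, 0, 0, 0, -0.3]
  ]
}}

```text
time: 43.38
tool_pos: [0.5173, -0.1343, 0.0012]
orientation: [3.132, 0.241, 0.001]
ft_force: [0.3, -1.1, 0.6]
finger_gap: 0.0297
gripper_force: 0.0
```

>>> {"fn": "send_rows", "kwargs": {
  "deltas": [
    [0, 0, 0, 0, 0, 0, -0.5],
    [0, 0, 0, 0, 0, 0, -0.7],
    [0, 0, 0, 0, 0, 0, -0.9],
    [0, 0, 0, 0, 0, 0, -0.95],
    [0, 0, 0, 0, 0, 0, -0.95]
  ],
  "newtons": 40
}}

```text
time: 44.0
tool_pos: [0.5171, -0.1344, 0.0008]
orientation: [-3.132, -0.241, -0.001]
ft_force: [-0.7, 0.8, 6.0]
finger_gap: 0.0075
gripper_force: 39.6
```

>>> {"fn": "send_rows", "kwargs": {
  "deltas": [
    [0, 0, -2, 0, 0, 0, -0.95],
    [0, 0, -6, 0, 0, 0, -0.95],
    [0, 0, -12, 0, 0, 0, -0.95],
    [0, 0, -12, 0, 0, 0, -0.95]
  ]
}}

```text
time: 44.5
tool_pos: [0.5172, -0.1344, 0.013]
orientation: [3.132, 0.241, 0.001]
ft_force: [0.1, 0.6, -0.5]
finger_gap: 0.0073
gripper_force: 39.1
```

```bash
python3 - <<'E'
from h import *
px,K,T=grab("wrist","w18")
o=get_obs();Q=R.from_rotvec(o["orientation"])
V=px.min(2).astype(int)
for r in range(20,160,6):
    a=V[r,230:340]; m=np.median(a); k=np.where(abs(a-m)>25)[0]+230
    print(r,int(m),k.min() if len(k) else None,k.max() if len(k) else None,len(k),end='; ')
a,b=np.radians(7.75),[-3,76]
x=518.8+b[0]*np.cos(a)-b[1]*np.sin(a);y=191.2+b[0]*np.sin(a)+b[1]*np.cos(a)
print(x,y)
go(x,y,120,-82.25)
E
```

```text
20 153 None None 0; 26 153 None None 0; 32 153 None None 0; 38 154 None None 0; 44 154 None None 0; 50 154 None None 0; 56 154 281 287 7; 62 155 268 299 32; 68 156 263 305 42; 74 157 261 307 47; 80 157 260 308 48; 86 160 257 308 52; 92 157 252 307 56; 98 156 251 304 53; 104 156 255 298 44; 110 154 262 288 27; 116 155 273 287 14; 122 155 272 287 14; 128 154 275 287 11; 134 155 274 287 14; 140 155 273 286 14; 146 155 272 290 19; 152 155 271 290 20; 158 155 270 290 21; 505.57873160703633 266.10125541058187
go [  50.  -397.5 -107.2] [ 0.    -0.     0.019] j7 -1.13 F [ 0.6 -0.1 -0.2] gap 7.1 gf 39.08457040786743 t 44.55
```

>>> {"fn": "send_rows", "kwargs": {
  "deltas": [
    [0, 0, -55, 0, 0, 0, -0.95],
    [5, -30, -100, 0, 0, 0, -0.95],
    [12, -90, -107, 0, 0, 0.01, -0.95],
    [18, -150, -107, 0, 0, 0.019, -0.95],
    [25, -210, -107, 0, 0, 0.019, -0.95],
    [32, -270, -107, 0, 0, 0.019, -0.95],
    [40, -330, -107, 0, 0, 0.019, -0.95],
    [48, -385, -107, 0, 0, 0.019, -0.95]
  ]
}}

```text
time: 45.55
tool_pos: [0.5049, 0.2558, 0.1195]
orientation: [-3.134, -0.213, 0.0]
ft_force: [0.7, -0.2, 0.3]
finger_gap: 0.0074
gripper_force: 39.2
```

>>> {"fn": "send_rows", "kwargs": {
  "deltas": [
    [2, -12.5, 0, 0, 0, 0, -0.95],
    [2, -12.5, 30, 0, 0, 0, -0.95],
    [2, -12.5, 60, 0, 0, 0, -0.95],
    [2, -12.5, 60, 0, 0, 0, -0.95],
    [2, -12.5, 60, 0, 0, 0, -0.95]
  ]
}}

```text
time: 46.18
tool_pos: [0.5063, 0.2659, 0.0606]
orientation: [-3.134, -0.211, -0.001]
ft_force: [0.4, 0.4, -0.2]
finger_gap: 0.007
gripper_force: 39.2
```

```bash
python3 - <<'E'
from h import *
go(505.6,266.1,4,-82.25)
E
```

```text
go [-0.7 -0.3 56.6] [-0.    -0.001 -0.001] j7 -1.73 F [ 0.4  0.4 -0.2] gap 7.0 gf 39.248873591423035 t 46.175
```

>>> {"fn": "send_rows", "kwargs": {
  "deltas": [
    [-0.7, -0.3, 25, 0, 0, 0, -0.95],
    [-0.7, -0.3, 42, 0, 0, 0, -0.95],
    [-0.7, -0.3, 52, 0, 0, 0, -0.95],
    [-0.7, -0.3, 56, 0, 0, 0, -0.95],
    [-0.7, -0.3, 58, 0, 0, 0, -0.95],
    [-0.7, -0.3, 58, 0, 0, 0, -0.95]
  ]
}}

```text
time: 46.92
tool_pos: [0.5052, 0.2664, 0.002]
orientation: [-3.134, -0.212, -0.001]
ft_force: [-0.8, -0.3, -0.9]
finger_gap: 0.0079
gripper_force: 39.3
```

>>> {"fn": "send_rows", "kwargs": {
  "deltas": [
    [0, 0, 0.5, 0, 0, 0, -0.95],
    [0, 0, 1, 0, 0, 0, -0.95],
    [0, 0, 1, 0, 0, 0, -0.95]
  ]
}}

```text
time: 47.3
tool_pos: [0.5052, 0.2664, 0.0017]
orientation: [-3.134, -0.211, -0.001]
ft_force: [-4.6, -1.6, 21.6]
finger_gap: 0.0075
gripper_force: 41.7
```

Down on the tray floor; ease, release, retreat and look once.

>>> {"fn": "send_rows", "kwargs": {
  "deltas": [
    [0, 0, -0.7, 0, 0, 0, -0.95],
    [0, 0, -0.7, 0, 0, 0, -0.7],
    [0, 0, -0.7, 0, 0, 0, -0.5],
    [0, 0, -0.7, 0, 0, 0, -0.3],
    [0, 0, -0.7, 0, 0, 0, -0.3],
    [0, 0, -50, 0, 0, 0, -0.3],
    [0, 0, -110, 0, 0, 0, -0.3],
    [0, 0, -160, 0, 0, 0, -0.3]
  ]
}}

```text
time: 48.3
tool_pos: [0.505, 0.2663, 0.1628]
orientation: [-3.134, -0.211, -0.001]
ft_force: [1.3, 0.4, -0.6]
finger_gap: 0.0302
gripper_force: 0.0
```

>>> {"fn": "send_rows", "kwargs": {
  "deltas": [
    [-60, 0, -30, 0, 0, 0, 0],
    [-120, 0, -60, 0, 0, 0, 0],
    [-150, 0, -80, 0, 0, 0, 0],
    [-150, 0, -80, 0, 0, 0, 0]
  ]
}}

```text
time: 48.8
tool_pos: [0.3549, 0.2465, 0.2421]
orientation: [-3.132, -0.214, -0.002]
ft_force: [0.6, -0.2, -0.7]
finger_gap: 0.0422
gripper_force: 0.0
```

```bash
python3 - <<'E'
from h import *
a=grab("wrist","w19")[0];b=grab("scene","s19")[0]
cv2.imwrite("pics/c19.png",np.vstack([cv2.resize(a,(700,300)) if 0 else a[0:300,:],b[120:360,60:500][:, :].copy() if 0 else cv2.resize(b[140:370,0:560],(560,290))])[...,::-1])
E
```

```text
(no output)
```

View pics/c19.png

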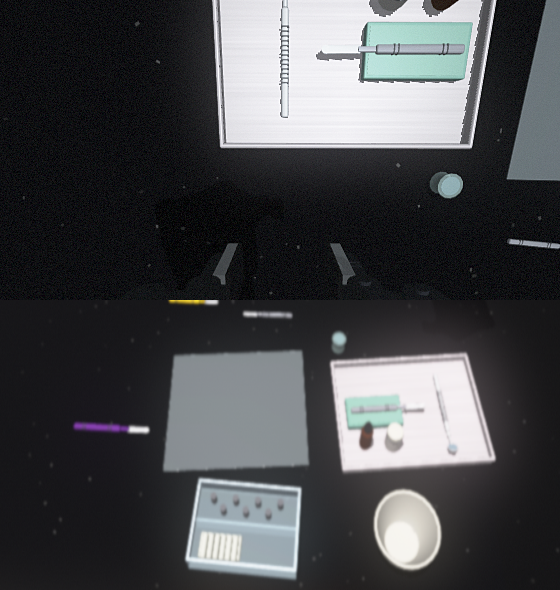

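The last view shows the slab at (418,50) with the spatula centred on it, the jar and bottle standing behind it, and the mirror upright in the image along column 285. The bystanders are where they were.

```bash
python3 -c "
from plant import hand_in
print(hand_in())"
```

```text
the job is handed in; nothing more can be done
None
```

The tray is laid up as asked and the job is handed in at about 49 s of the 144 s allowed; the last pictures showed every piece in place and the bowl, acrylic tray and glass dish not visibly moved, and the judge's result was not reported back.

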